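# Dip an inclined canister with the gauge rod and show the tip

## Robot

A 7-joint arm with a two-finger parallel gripper is mounted at the origin on a cart in front of the work surface, level with it; the furniture and walls round the work are solid. World frame = base frame: x ahead of the robot, y to its left, z up, the work surface at z = 0. Lengths are in m, angles in rad, forces in N, time in s.
With the tool pointing down it reaches from about 0.4 to 0.85 m from the base axis. Payload 4.5 kg.
Tool frame: the origin (TCP) lies on the centre line of the jaws, within the pads' length; the fingertips stand ahead of it and the grasp point (between the pads) lies 6 mm ahead of it (r.tcp_to_tips is the x of the fingertips in the tool frame, in m); x points along the fingers, y is the direction in which the jaws open and shut, and the axes are right-handed (so a half turn about x gives the same grasp; the last joint's range is limited). The gripper opens to 88 mm and grips with 3 to 60 N. Pads are 18 mm wide; open, the fingers measure 123 mm over their backs; the gripper's body (75 mm by 187 mm) begins 45 mm behind the grasp point.
Start: joints at [-1.309, 0.689, -0.195, 1.565, 0.157, 0.902, -0.215], TCP at [0.141, 0.609, 0.229] pointing down, gripper open.
Joint ranges: [-3.01, 3.01], [-0.46, 2.08], [-1.47, 1.51], [0.13, 2.56], [-1, 4.14], [0.04, 2.09], [-2.66, 2.66]. Speed limits (rad/s): [2.57, 2.57, 3.14, 3.14, 3.14, 3.14, 3.14].

## Interface

Orientations are given as a unit quaternion [x, y, z, w].
In Python, from plant import r gives the robot as it stands.
- The arm moves only by the tool play_rows, never from a script. Its argument "targets" is a list of rows, each a list of 3 entries, a list of its own where there are three numbers: the turn, a rotation vector about the world's x, y, z in rad, then the shift along the world's x, y, z in units of 40 mm (1.0 is 40 mm), then the closure in counts, from 0 (fully open) to 255 (shut). A call has 1 to 5 rows; each row shifts and turns the commanded pose from where the row before left it; what a row does not reach is not made up. A row lasts 1/10 s, in which the tool goes at most 50 mm and 8.59 degrees, less where a joint would pass 70% of its speed; a pose out of reach is approached as far as the arm can. A call is refused whole if a number of a shift passes 1 or a number of a turn 0.15, either way. A call with a gripper value outside its range is refused whole. The fingers move at their own pace and stop on an object; "newtons" is the grip in N (left out, the last holds). Time passes only in rows, so rows that do not move let the fingers close. It gives the time, the measured TCP pose, the force and the opening at its end, in the units of the state.
- r.get_state(): the state, without advancing time (a new reading comes with each control period).
- r.snapshot(name): name is "scene" or "top" or "wrist"; returns a dict with "color" (420x560x3 uint8, red, green, blue), "fx", "fy", "cx", "cy" (pixels), "cam_to_world" (4x4, takes a point from camera to world coordinates). Camera axes: x right, y up, looking along -z (the intrinsics and any distortion apply to the point x, -y, -z); pixel columns grow to the right and rows downward; lengths in m; the calibration is good to about 2 mm. A picture is of the moment at which its call begins. There is no depth.
- r.finish_job(): hands the job in, once; it reports no verdict.
The state is a dict: "clock": time; "q": joint angles; "qd": joint speeds; "joint_torque": joint torques, N m; "tool_pos": TCP position; "eef_rot": TCP orientation; "contact_force": force on the tool from outside, world axes, zero at the start; "moment": the same for the moment, N m; "opening": opening from 0.0 (shut) to 1.0 (fully open).
Only numpy, scipy, OpenCV 4.12 (cv2) and the standard library are available. Lean on these libraries where they do the work, as an engineer would, in place of code of your own. Each camera call takes 0.05 s, during which the arm holds its last target.

## Task

Take the slim gauge rod with the orange grip from the rack (the thick one with the blue grip does not fit: leave it lying) and slide it gently into the canister's sloping guide tube until its brass collar stops against the mouth. Draw it fully out again and present it for reading: hold the rod level and parallel to the white card, its tip close in front of the card's black spot (about 3 cm off, not touching). Finish while still holding it there, still, and do not disturb the other things on the bench.

Things in the scene. Friction and masses are not known exactly. Their poses are not given: they have to be found in the camera images.
- slim_rod: gauge rod to use, 0.16 kg, lies level in a rack lane, axis 55 mm above bench. Origin on the axis at mid grip (grasp here, near its balance point); +y runs along the rod to the tip, +z up. Orange square grip 16x120x16 mm, y -60 to 60 (button to -66); brass collar 32 mm across, y 60 to 68; steel shaft 12 mm across, y 68 to tip at 168, chamfered 3 mm over the last 6, thin black rings.
- thick_rod: the other gauge rod: the same but with a blue grip and a shaft 19 mm across, too thick for the tube; lies parallel in the other lane. Same origin and axes. Leave it alone.
- rod_tip (a point): centre of the slim rod's tip, at (0, +168, 0) mm in the slim rod's frame
- rod_collar (a point): centre of the tip-side face of the slim rod's brass collar, at (0, +68, 0) mm in the slim rod's frame
- rack: grey fixed rack, base 170x150x12 mm, origin under its centre; rods lie along its +y, tips to +y, in lanes at x = -45 and +45 mm (which rod is where varies). Two 12 mm cross bars at y = -50 and +50 mm, top 47 mm high, carry the grips, with pairs of 6 mm cheeks 20 mm apart, up to 59 mm, at each lane; between the bars the grips are free.
- canister: fixed grey canister with a blue lid on a dark base plate 100 x 220 x 12 mm, origin at the underside's centre. Canister body 94 x 94 mm at y +9 to +103 mm, top 106 mm high. The guide tube slopes up out of it towards its -y side, at 30 degrees above level.
- guide_tube: aluminium guide tube fixed to the canister. Origin at the centre of its mouth, 125 mm above the bench; +z points outward along the tube, 30 degrees above level. Bore 16 mm, flared to 24 mm over the last 10 mm; mouth 32 mm outside, 90 mm to -y of the canister's origin. Bore is at least 105 mm deep, so the slim rod's collar stops on the mouth before its tip meets anything.
- card: fixed white reading card 130 mm wide and 130 mm tall (heights 85 to 215 mm), 5 mm thick, upright on a dark stand; its face looks along its own -x axis (to the robot), its own y axis runs level along the face. Origin on the bench under the face's centre; the stand's foot reaches 10 mm in front of the face and is 12 mm high.
- mark (a point): centre of the black spot, 18 mm across, in the middle of the card's face, 150 mm above the bench
- gneiss: flat brown rock 88 x 125 x 50 mm, bystander; origin under its centre
- lens: small brass folding hand lens 27 x 70 x 10 mm, bystander; origin under its centre
- brush: dust brush 36 x 175 x 11 mm, bystander; origin under its centre
- streak: pale flat streak plate 48 x 64 x 8 mm, bystander; origin under its centre
- jasper: red rock 82 x 98 x 65 mm, bystander; origin under its centre

How it is judged:
By the outcome, as a careful person would: the job done as asked, in the order asked, and still so for the second after the job is handed in, while the arm keeps its last pose, push and grip.
It also fails if it takes over 54 s, if anything falls off the work surface, if the arm or the gripper's body presses on something with over 40 N, if the wrist force passes 120 N, or if a joint passes its speed limit or range.

## Working session

There is one attempt and no reset: what is moved stays moved. The work goes in short steps, Python scripts to look and compute and a tool call to move; the robot and the scene stay as the last step left them, time stands still between calls to the robot, and variables do not carry over. Pictures are saved under pics/ and viewed, and the job is handed in when it is done.

Besides the shell and the picture viewer there is one more tool, called after "Call:" as name([rows], argument=value, ...), one row to a line, values as JSON. play_rows: Moves the arm, as the interface text tells. Its arguments: {"type":"object","properties":{"targets":{"type":"array","items":{"type":"array"}},"newtons":{"type":"number"}},"required":["targets"]}

```bash
ls; mkdir -p pics
python3 - <<'E'
from plant import r
import cv2, json
print(r.get_state()); print(r.tcp_to_tips)
for n in ["scene","top","wrist"]:
    s=r.snapshot(n); cv2.imwrite(f"pics/{n}0.png",s["color"][:,:,::-1])
    print(n,s["fx"],s["fy"],s["cx"],s["cy"],s["cam_to_world"].round(4).tolist() if hasattr(s["cam_to_world"],'round') else s["cam_to_world"],[k for k in s])
E
```

```text
pics
{'clock': 0.0, 'q': array([-1.30918805,  0.6900008 , -0.19449415,  1.5663289 ,  0.1572863 ,
        0.902552  , -0.21512976]), 'qd': array([ 3.99805756e-05, -1.65419942e-03,  1.87629224e-03,  3.60092046e-04,
        2.04799164e-04,  1.72001102e-03, -4.43326647e-04]), 'joint_torque': array([ 4.01531797e-04, -5.27563155e+01, -1.26684040e+00, -1.53429079e+01,
       -5.26286324e-02,  6.25005734e-03,  1.54062504e-04]), 'tool_pos': array([0.14106222, 0.60819033, 0.22770312]), 'eef_rot': array([ 0.07968696,  0.70255067, -0.08102928,  0.7025004 ]), 'contact_force': array([ 0.51648324,  0.77433352, -0.13708669]), 'moment': array([-0.0416125 ,  0.00111947,  0.01744379]), 'opening': 1.0008487405492477}
0.025
scene 481.2219231120632 481.2219231120632 286.9738993601926 213.38634315650305 [[0.5676, 0.4952, -0.6577, -0.4192], [-0.8233, 0.3356, -0.4578, -0.535], [-0.006, 0.8014, 0.5981, 0.9554], [0.0, 0.0, 0.0, 1.0]] ['color', 'fx', 'fy', 'cx', 'cy', 'cam_to_world']
top 382.9370219064664 382.9370219064664 276.1435979382654 212.71587485016912 [[0.0179, 0.9856, -0.1684, 0.3335], [-0.9996, 0.0211, 0.0172, 0.1291], [0.0205, 0.168, 0.9856, 1.1743], [0.0, 0.0, 0.0, 1.0]] ['color', 'fx', 'fy', 'cx', 'cy', 'cam_to_world']
wrist 342.92142780074306 342.92142780074306 274.1611834273201 207.39461701352707 [[0.2265, -0.9387, -0.2598, 0.0741], [0.974, 0.2179, 0.0616, 0.6235], [-0.0012, -0.267, 0.9637, 0.3827], [0.0, 0.0, 0.0, 1.0]] ['color', 'fx', 'fy', 'cx', 'cy', 'cam_to_world']
```

View pics/scene0.png

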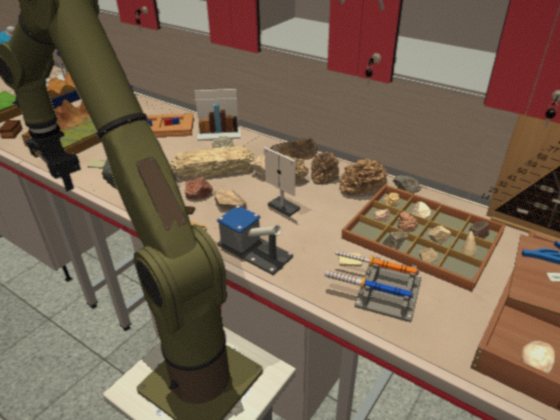

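View pics/top0.png

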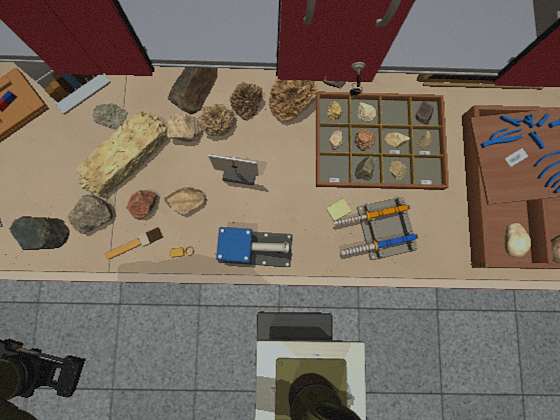

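View pics/wrist0.png

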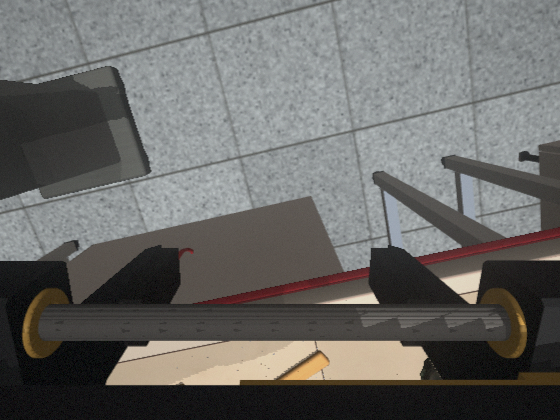

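Run:
```python
import cv2
t=cv2.imread("pics/top0.png"); s=cv2.imread("pics/scene0.png")
def crop(im,x,y,w,h,f,n):
    c=cv2.resize(im[y:y+h,x:x+w],None,fx=f,fy=f,interpolation=cv2.INTER_CUBIC)
    for i in range(0,w,10): cv2.putText(c,str(x+i),(i*f,8),0,0.3,(0,0,255),1); cv2.line(c,(i*f,10),(i*f,14),(0,0,255),1)
    for i in range(0,h,10): cv2.putText(c,str(y+i),(0,i*f+3),0,0.3,(0,0,255),1)
    cv2.imwrite("pics/"+n,c)
crop(t,320,190,105,75,7,"t_rack.png")
crop(t,200,145,105,75,7,"t_can1.png")
crop(t,200,215,100,60,7,"t_can2.png")
crop(s,320,245,110,75,7,"s_rack.png")
crop(s,210,195,90,75,8,"s_can.png")
crop(s,250,140,60,80,7,"s_card.png")
```

```text
(no output)
```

View pics/t_rack.png

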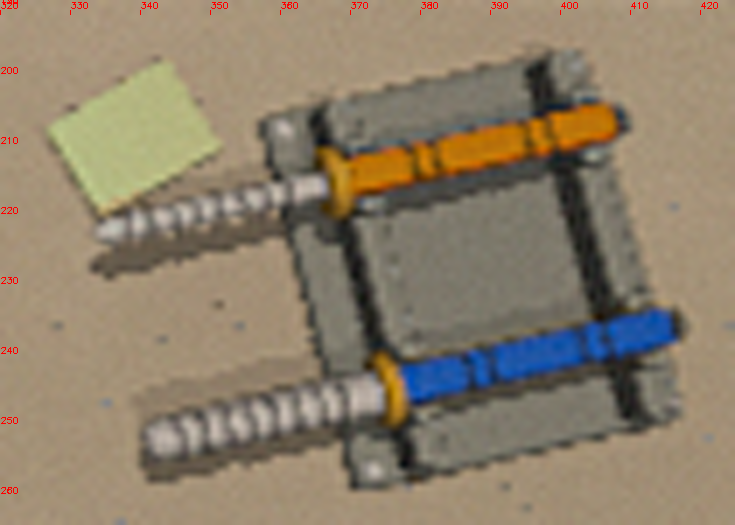

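View pics/t_can1.png

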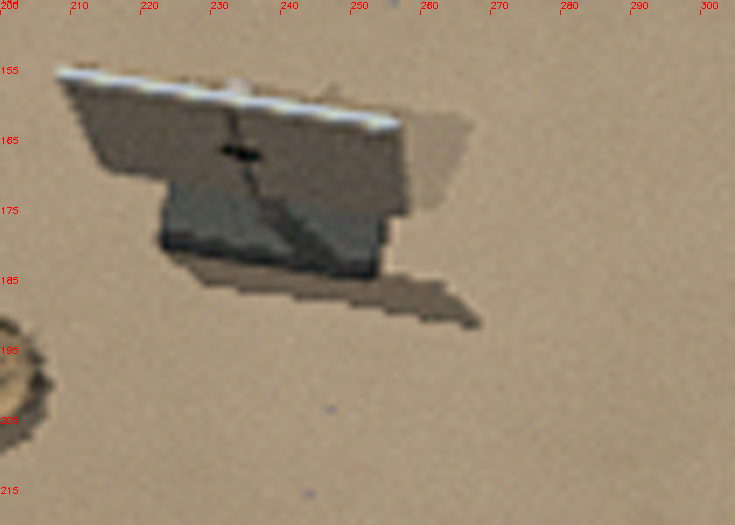

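View pics/t_can2.png

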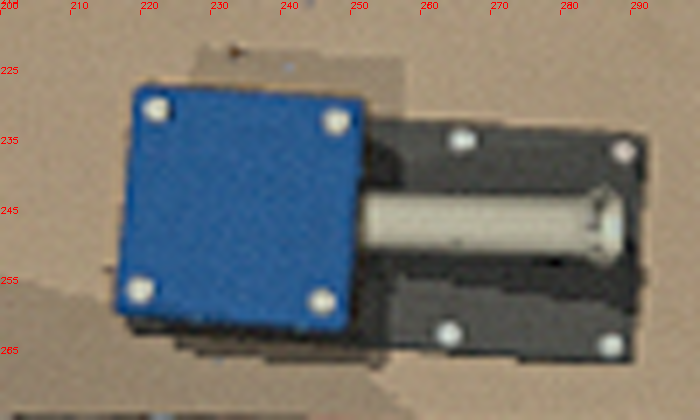

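View pics/s_rack.png

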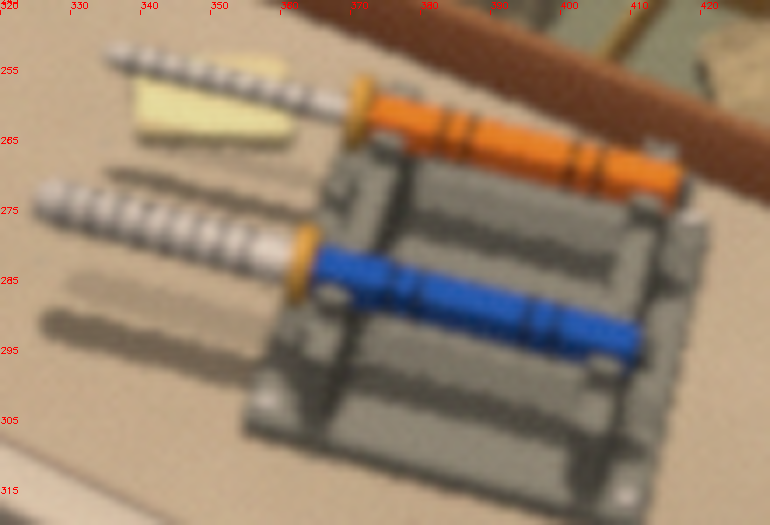

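View pics/s_can.png

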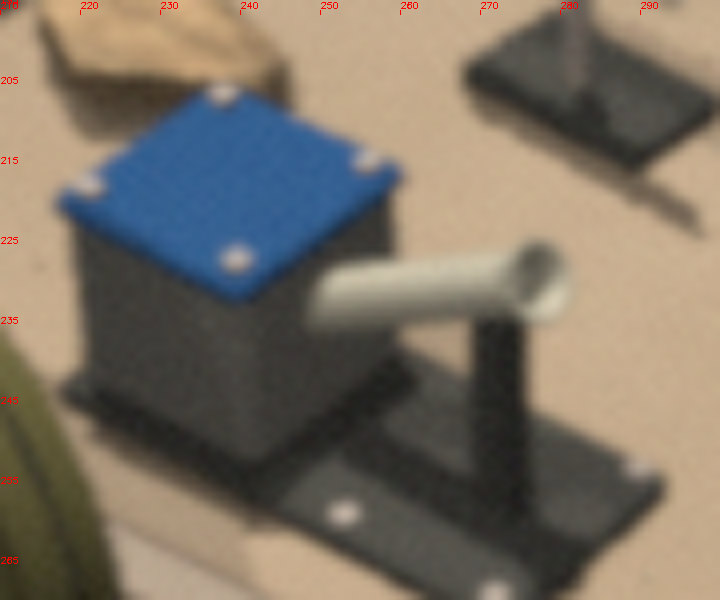

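View pics/s_card.png

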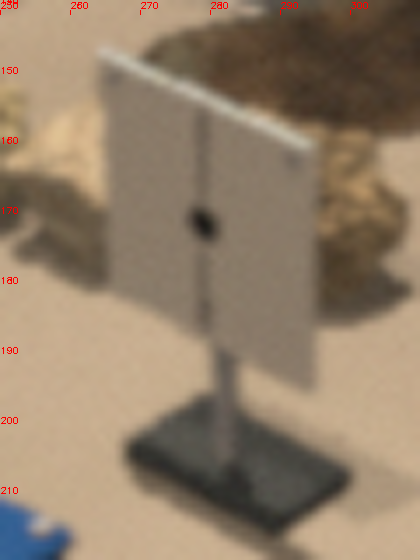

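```bash
cat > h.py <<'E'
import numpy as np
from scipy.optimize import least_squares
from plant import r
import cv2
def proj(s,P):
    T=np.array(s["cam_to_world"]); p=(np.atleast_2d(P)-T[:3,3])@T[:3,:3]
    return np.c_[s["fx"]*p[:,0]/-p[:,2]+s["cx"], s["fy"]*(-p[:,1])/-p[:,2]+s["cy"]]
def pose(v,P):
    c,s=np.cos(v[2]),np.sin(v[2]); P=np.array(P,float)/1000
    return np.c_[v[0]+c*P[:,0]-s*P[:,1], v[1]+s*P[:,0]+c*P[:,1], P[:,2]]
def fit(obs,v0):
    # obs: list of (snap, pts_mm, pix)
    f=lambda v: np.concatenate([(proj(s,pose(v,P))-np.array(p)).ravel() for s,P,p in obs])
    o=least_squares(f,v0,loss="soft_l1"); return o.x, [(proj(s,pose(o.x,P))-np.array(p)).round(1).tolist() for s,P,p in obs]
def crop(im,x,y,w,h,f,n):
    c=cv2.resize(im[y:y+h,x:x+w,::-1],None,fx=f,fy=f,interpolation=cv2.INTER_CUBIC)
    for i in range(0,w,10): cv2.putText(c,str(x+i),(i*f,8),0,0.3,(0,0,255),1); cv2.line(c,(i*f,10),(i*f,14),(0,0,255),1)
    for i in range(0,h,10): cv2.putText(c,str(y+i),(0,i*f+3),0,0.3,(0,0,255),1)
    cv2.imwrite("pics/"+n,c)
E
cat > fit0.py <<'E'
from h import *
T=r.snapshot("top");S=r.snapshot("scene")
a=lambda l,x,y,f:[(x+p[0]/f-.4,y+p[1]/f-.4) for p in l]
rod=[(0,168,55),(0,64,55),(0,-60,55)]
print("slim",fit([(T,rod,a([(96,231),(336,181),(614,122)],320,190,7)),(S,rod,a([(107,53),(360,110),(683,180)],320,245,7))],[.5,-.2,0]))
print("thick",fit([(T,rod,a([(148,440),(392,389),(672,325)],320,190,7)),(S,rod,a([(38,200),(303,265),(637,342)],320,245,7))],[.5,-.2,0]))
print("can",fit([(T,[(50,-110,12),(-50,-110,12),(0,56,106),(0,-90,125)],a([(647,136),(630,362),(241.5,207.5),(607,226)],200,215,7)),
 (S,[(50,-110,12),(0,56,106),(0,-90,125)],a([(663,483),(231,190),(541,280)],210,195,8))],[.45,.1,0]))
print("mouth only",fit([(T,[(0,-90,125)],a([(607,226)],200,215,7)),(S,[(0,-90,125)],a([(541,280)],210,195,8))],[.45,.1,0]))
cd=[(0,0,150),(0,65,215),(0,-65,215)]
print("card",fit([(T,cd,a([(240,153),(62,80),(398,129)],200,145,7)),(S,cd+[(0,65,85),(0,-65,85)],a([(203,223),(98,52),(313,148),(108,288),(315,390)],250,140,7))],[.6,.2,0]))
E
python3 fit0.py
```

```text
slim (array([ 0.53788152, -0.22410918,  0.24086833]), [[[0.2, 0.3], [-0.3, -0.1], [-0.2, -0.6]], [[0.1, -0.4], [0.3, 0.2], [-0.4, 1.0]]])
thick (array([ 0.44978423, -0.24467453,  0.2437304 ]), [[[0.1, 0.6], [-0.6, -0.0], [-0.4, -0.2]], [[0.1, -0.4], [0.3, -0.1], [0.3, 0.9]]])
can (array([ 0.42172668,  0.17097684, -0.0449226 ]), [[[0.1, 0.1], [0.7, 0.9], [-0.3, 0.1], [0.1, 0.3]], [[1.2, -1.5], [-0.4, -2.4], [-0.1, -0.2]]])
mouth only (array([0.41755165, 0.17105286, 0.00619564]), [[[0.1, 0.1]], [[0.0, -0.2]]])
card (array([ 0.63553774,  0.22914023, -0.12656553]), [[[0.5, 0.1], [-1.0, -0.3], [0.5, -0.0]], [[0.3, -0.1], [-0.2, -0.4], [0.1, -0.3], [-0.2, 0.5], [-0.3, 0.6]]])
```

```bash
cat >> h.py <<'E'
from scipy.spatial.transform import Rotation as R
def st():
    s=r.get_state(); return s,np.array(s["tool_pos"]),R.from_quat(s["eef_rot"])
def Rgoal(rod,down,ysign):
    # rod: rod +y dir; tool x = 'down' dir perp to rod; tool y = ysign * (perp)
    x=np.array(down,float); d=np.array(rod,float); d/=np.linalg.norm(d); x-=d*(x@d); x/=np.linalg.norm(x)
    z=ysign*d; y=np.cross(z,x); return R.from_matrix(np.c_[x,y,z])
def delta(gp,Rg):
    s,p,Rc=st(); tcp=np.array(gp)-Rg.as_matrix()[:,0]*0.006
    print("tcp goal",tcp.round(4),"shift units",((tcp-p)/.04).round(2),"rotvec",(Rg*Rc.inv()).as_rotvec().round(3))
E
python3 - <<'E'
from h import *
s,p,Rc=st(); print(Rc.as_matrix().round(3))
d=[-.2387,.971,0]
for sg in (1,-1): delta([.538,-.224,.055],Rgoal(d,[0,0,-1],sg))
for sg in (1,-1):
    d2=R.from_rotvec([0,0,-.045]).apply([0,np.cos(np.pi/6),-.5]); print((Rgoal(d2,[0,0,-1],sg)*Rgoal(d,[0,0,-1],sg).inv()).as_rotvec())
E
```

```text
[[-0.     0.226  0.974]
 [-0.001  0.974 -0.226]
 [-1.    -0.001  0.   ]]
tcp goal [ 0.538 -0.224  0.061] shift units [  9.92 -20.81  -4.18] rotvec [1.00e-03 1.00e-03 2.04e+00]
tcp goal [ 0.538 -0.224  0.061] shift units [  9.92 -20.81  -4.18] rotvec [ 1.000e-03 -1.000e-03 -1.102e+00]
[-0.52283301 -0.05141529 -0.27946636]
[-0.52283301 -0.05141529 -0.27946636]
```

Call:
play_rows([
  [[0,0,-0.05],[0.55,-0.85,0.15],0],
  [[0,0,-0.05],[0.6,-0.85,0.15],0],
  [[0,0,-0.05],[0.6,-0.85,0.15],0],
  [[0,0,-0.05],[0.6,-0.85,0.15],0],
  [[0,0,-0.05],[0.6,-0.85,0.15],0],
], newtons=30)

```text
clock: 0.75
tool_pos: [0.2599, 0.4374, 0.2588]
eef_rot: [0.168, 0.687, -0.168, 0.687]
contact_force: [-0.7, 0.7, 0.4]
opening: 1.003
```

Call:
play_rows([
  [[0,0,-0.05],[0.6,-0.85,0.15],0],
  [[0,0,-0.05],[0.6,-0.85,0.15],0],
  [[0,0,-0.05],[0.6,-0.85,0],0],
  [[0,0,-0.05],[0.6,-0.85,0],0],
  [[0,0,-0.05],[0.6,-0.85,0],0],
])

```text
clock: 1.25
tool_pos: [0.3799, 0.2675, 0.2708]
eef_rot: [0.252, 0.66, -0.252, 0.661]
contact_force: [0.7, -0.5, 0.4]
opening: 0.997
```

Call:
play_rows([
  [[0,0,-0.05],[0.4,-0.9,0],0],
  [[0,0,-0.05],[0.4,-0.9,0],0],
  [[0,0,-0.05],[0.3,-0.9,0],0],
  [[0,0,-0.05],[0.3,-0.9,0],0],
  [[0,0,-0.05],[0.3,-0.9,0],0],
])

```text
clock: 1.75
tool_pos: [0.4475, 0.0874, 0.2707]
eef_rot: [0.333, 0.624, -0.333, 0.624]
contact_force: [1.0, 0.4, 0.2]
opening: 1.005
```

Call:
play_rows([
  [[0,0,-0.05],[0.3,-0.9,0],0],
  [[0,0,-0.05],[0.3,-0.9,0],0],
  [[0,0,-0.05],[0.3,-0.9,0],0],
  [[0,0,-0.05],[0.3,-0.9,0],0],
  [[0,0,0],[0,0,0],0],
])

```text
clock: 2.25
tool_pos: [0.4962, -0.0612, 0.2707]
eef_rot: [0.395, 0.585, -0.396, 0.587]
contact_force: [-0.0, 0.5, -0.9]
opening: 1.003
```

Run:
```python
from h import *
s,p,Rc=st(); print(s["clock"],p,Rc.as_matrix().round(3),s["q"].round(2))
delta([.538,-.224,.055],Rgoal([-.2387,.971,0],[0,0,-1],-1))
w=r.snapshot("wrist"); cv2.imwrite("pics/w1.png",w["color"][:,:,::-1])
print(proj(w,pose([.538,-.224,.241],[(0,0,55),(0,168,55),(0,64,55),(0,-60,55)])))
```

```text
2.25 [ 0.4962438  -0.06120902  0.27068275] [[ 0.002  0.927  0.374]
 [-0.004  0.374 -0.927]
 [-1.     0.     0.004]] [-0.01  0.47  0.06  1.89 -0.03  0.78  0.45]
tcp goal [ 0.538 -0.224  0.061] shift units [ 1.04 -4.07 -5.24] rotvec [ 0.004  0.002 -0.142]
[[256.45115758 310.63222358]
 [275.97744193 176.63326455]
 [263.37638384 263.10791767]
 [250.45236614 351.79887844]]
```

View pics/w1.png

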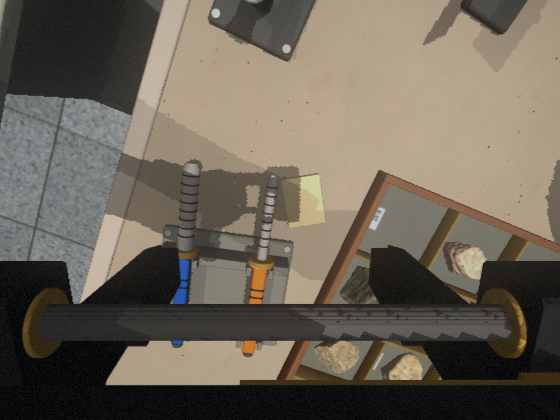

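Call:
play_rows([
  [[0,0,-0.05],[0.25,-1.0,0],0],
  [[0,0,-0.05],[0.25,-1.0,-0.4],0],
  [[0,0,-0.04],[0.25,-1.0,-0.8],0],
  [[0,0,0],[0.25,-1.0,-0.8],0],
  [[0,0,0],[0,0,0],0],
])

```text
clock: 2.8
tool_pos: [0.5319, -0.2159, 0.1893]
eef_rot: [0.433, 0.559, -0.436, 0.556]
contact_force: [-1.8, -0.1, 0.2]
opening: 0.997
```

Run:
```python
from h import *
s,p,Rc=st(); print(s["clock"],p,Rc.as_matrix().round(3),s["q"].round(2))
delta([.538,-.224,.055],Rgoal([-.2387,.971,0],[0,0,-1],-1))
w=r.snapshot("wrist"); cv2.imwrite("pics/w2.png",w["color"][:,:,::-1])
print(proj(w,pose([.538,-.224,.241],[(0,0,55),(0,168,55),(0,64,55),(0,-60,55)])))
```

```text
2.8 [ 0.53193444 -0.21586673  0.18925403] [[-0.006  0.97   0.245]
 [-0.001  0.245 -0.97 ]
 [-1.    -0.006 -0.   ]] [ 0.26  0.67  0.07  1.77 -0.07  0.71  0.61]
tcp goal [ 0.538 -0.224  0.061] shift units [ 0.15 -0.2  -3.21] rotvec [ 0.001 -0.006 -0.006]
[[280.02690539 204.70726494]
 [282.36404125 -13.84932447]
 [280.83003016 129.60328248]
 [279.35271591 267.75390022]]
```

View pics/w2.png

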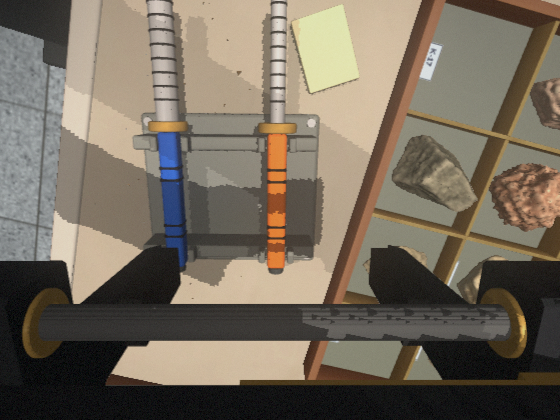

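Call:
play_rows([
  [[0,0,-0.006],[0.11,-0.21,-0.4],100],
  [[0,0,0],[0,0,-0.6],100],
  [[0,0,0],[0,0,-0.7],100],
  [[0,0,0],[0,0,-0.6],100],
  [[0,0,0],[0,0,-0.5],100],
])

```text
clock: 3.35
tool_pos: [0.5394, -0.2166, 0.0811]
eef_rot: [0.434, 0.559, -0.433, 0.558]
contact_force: [-1.0, 0.3, -0.3]
opening: 0.612
```

Call:
play_rows([
  [[0,0,0],[0,0,-0.3],100],
  [[0,0,0],[0,0,-0.12],100],
  [[0,0,0],[0,0,0],100],
])

```text
clock: 3.65
tool_pos: [0.5391, -0.2191, 0.0647]
eef_rot: [0.434, 0.558, -0.434, 0.558]
contact_force: [-0.4, -0.2, 0.7]
opening: 0.607
```

Run:
```python
from h import *
s,p,Rc=st(); print(s["clock"],p,Rc.as_matrix().round(3),s["q"].round(2),s["opening"])
delta([.5365,-.2244,.055],Rgoal([-.2387,.971,0],[0,0,-1],-1))
w=r.snapshot("wrist"); cv2.imwrite("pics/w3.png",w["color"][:,:,::-1])
```

```text
3.65 [ 0.53906926 -0.21908244  0.06473673] [[ 0.     0.969  0.246]
 [ 0.001  0.246 -0.969]
 [-1.     0.    -0.001]] [ 0.28  0.87  0.04  1.82 -0.08  0.45  0.63] 0.6067922435388422
tcp goal [ 0.5365 -0.2244  0.061 ] shift units [-0.06 -0.13 -0.09] rotvec [-0.001  0.    -0.007]
```

View pics/w3.png

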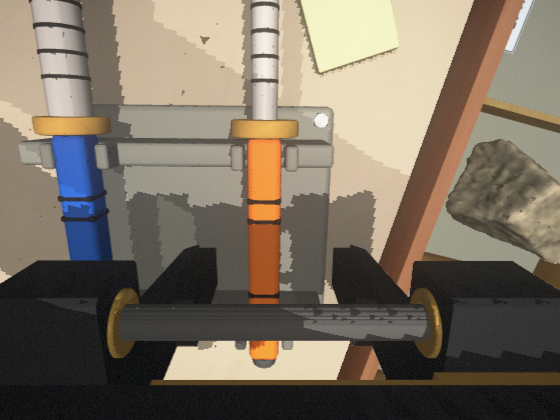

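Call:
play_rows([
  [[0,0,-0.004],[-0.08,-0.14,-0.09],100],
  [[0,0,0],[0,0,0],100],
  [[0,0,0],[0,0,0],100],
])

```text
clock: 4.0
tool_pos: [0.5354, -0.2264, 0.0612]
eef_rot: [0.436, 0.556, -0.436, 0.557]
contact_force: [-0.1, -0.4, 0.3]
opening: 0.607
```

Run:
```python
from h import *
s,p,Rc=st(); print(s["clock"],p,Rc.as_matrix().round(3),s["q"].round(2),s["opening"])
w=r.snapshot("wrist"); cv2.imwrite("pics/w4.png",w["color"][:,:,::-1])
```

```text
4.0 [ 0.53542949 -0.22636869  0.06123771] [[ 0.001  0.971  0.24 ]
 [-0.     0.24  -0.971]
 [-1.     0.     0.001]] [ 0.3   0.87  0.04  1.83 -0.08  0.44  0.63] 0.6074082493268493
```

View pics/w4.png

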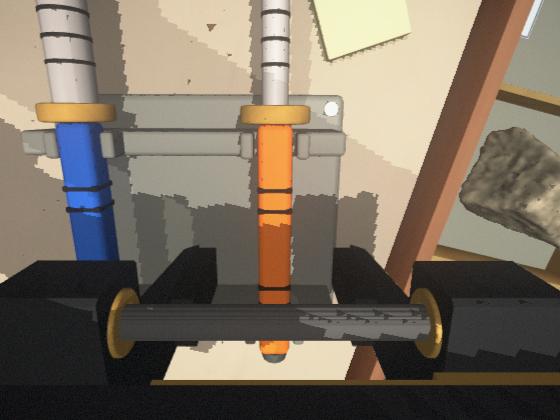

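Call:
play_rows([
  [[0,0,0],[0,0,0],180],
  [[0,0,0],[0,0,0],255],
  [[0,0,0],[0,0,0],255],
  [[0,0,0],[0,0,0],255],
  [[0,0,0],[0,0,0],255],
], newtons=40)

```text
clock: 4.55
tool_pos: [0.5355, -0.2257, 0.0608]
eef_rot: [0.436, 0.557, -0.436, 0.557]
contact_force: [0.7, -0.7, 0.3]
opening: 0.181
```

Call:
play_rows([
  [[0,0,0],[0,0,0],255],
  [[0,0,0],[0,0,0.1],255],
  [[0,0,0],[0,0,0.4],255],
  [[0,0,0],[0,0,0.6],255],
  [[0,0,0],[0,0,0.9],255],
])

```text
clock: 5.05
tool_pos: [0.5342, -0.2252, 0.1405]
eef_rot: [0.435, 0.558, -0.436, 0.556]
contact_force: [0.2, 0.5, -0.1]
opening: 0.004
```

Call:
play_rows([
  [[0,0,0],[0,0,1.0],255],
  [[0,0,0],[0,0,1.0],255],
  [[0,0,0],[0,0,0.5],255],
  [[0,0,0],[0,0,0],255],
])

```text
clock: 5.45
tool_pos: [0.5374, -0.2266, 0.2444]
eef_rot: [0.437, 0.554, -0.435, 0.559]
contact_force: [0.4, -0.3, -1.0]
opening: 0.006
```

Run:
```python
from h import *
s,p,Rc=st(); print(s["clock"],p,Rc.as_matrix().round(3),s["q"].round(2),s["opening"],s["moment"])
w=r.snapshot("wrist"); cv2.imwrite("pics/w5.png",w["color"][:,:,::-1])
S=r.snapshot("scene"); crop(S["color"],300,190,130,100,6,"s5.png")
```

```text
5.45 [ 0.53735342 -0.22661565  0.24437079] [[ 0.007  0.971  0.24 ]
 [-0.002  0.24  -0.971]
 [-1.     0.006  0.004]] [ 0.27  0.61  0.08  1.69 -0.06  0.83  0.62] 0.006351316567174198 [-0.03110866  0.05170146 -0.02935643]
```

View pics/w5.png

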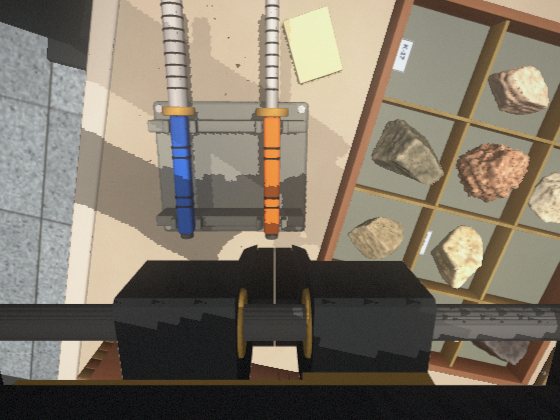

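View pics/s5.png

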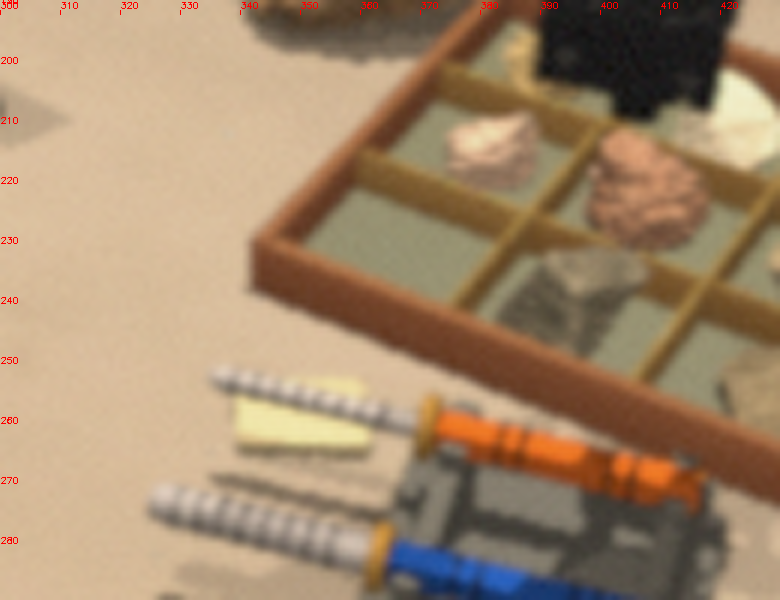

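Run:
```python
from h import *
w=r.snapshot("wrist"); crop(w["color"],140,60,180,190,4,"w5c.png")
print(proj(w,pose([.536,-.2245,.241],[(0,0,55),(0,168,55),(0,64,55),(0,-60,55)])))
print(r.get_state())
```

```text
[[275.53544712 181.68756685]
 [276.0002712   -6.28948917]
 [275.69763222 116.09914468]
 [275.39725435 237.57337498]]
{'clock': 5.6, 'q': array([ 0.27272723,  0.61438992,  0.07937943,  1.6983823 , -0.06201104,
        0.83323023,  0.62263834]), 'qd': array([-0.00012136,  0.01919868, -0.00300298,  0.00740847,  0.00177324,
        0.00140115,  0.00078922]), 'joint_torque': array([ 4.32850316e-02, -4.95757985e+01,  2.07788497e+00, -1.50119787e+01,
       -2.73307861e-02,  4.17805428e-02, -6.80835092e-04]), 'tool_pos': array([ 0.53469417, -0.2253409 ,  0.23986488]), 'eef_rot': array([ 0.43549165,  0.55762966, -0.43583334,  0.55627824]), 'contact_force': array([-0.67609052,  0.04798046, -0.35103355]), 'moment': array([-0.0503851 ,  0.05692645,  0.02386075]), 'opening': 0.004590423760254109}
```

View pics/w5c.png

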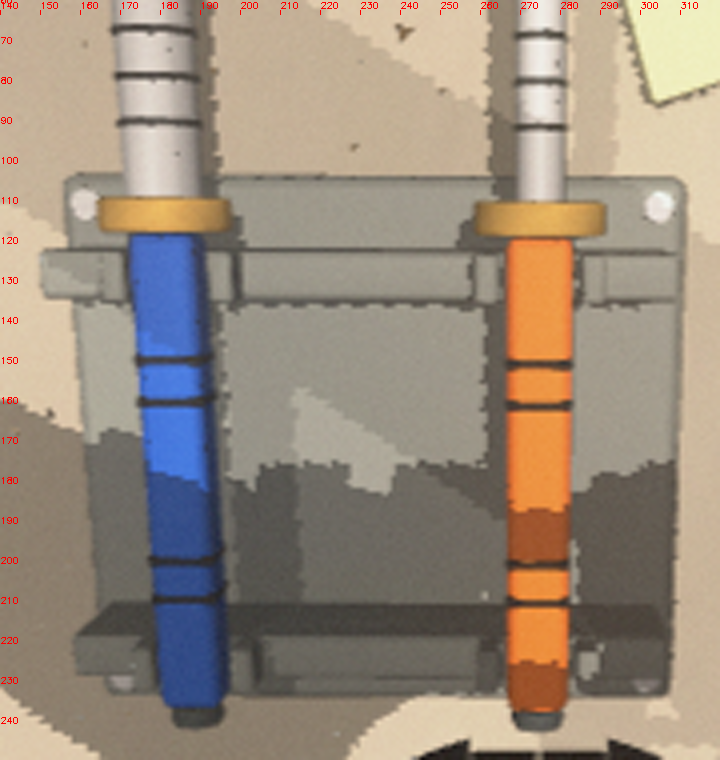

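Call:
play_rows([
  [[0,0,0],[0,0,0],100],
  [[0,0,0],[0,0,-0.3],100],
  [[0,0,0],[0,0,-0.6],100],
  [[0,0,0],[0,0,-0.6],100],
  [[0,0,0],[0,0,-0.6],100],
])

```text
clock: 6.1
tool_pos: [0.5347, -0.2255, 0.1544]
eef_rot: [0.436, 0.558, -0.436, 0.556]
contact_force: [0.6, -0.2, 0.2]
opening: 0.436
```

Run:
```python
from h import *
s,p,Rc=st(); print(s["clock"],p,s["opening"]); delta([.5355,-.2255,.053],Rgoal([-.2387,.971,0],[0,0,-1],-1))
```

```text
6.1 [ 0.53467009 -0.22545746  0.1544085 ] 0.43554942124092416
tcp goal [ 0.5355 -0.2255  0.059 ] shift units [ 0.02 -0.   -2.39] rotvec [-0.001 -0.002 -0.002]
```

Call:
play_rows([
  [[0,0,0],[0.02,0,-0.6],100],
  [[0,0,0],[0,0,-0.6],100],
  [[0,0,0],[0,0,-0.6],100],
  [[0,0,0],[0,0,-0.4],100],
  [[0,0,0],[0,0,-0.2],100],
])

```text
clock: 6.6
tool_pos: [0.5344, -0.225, 0.0579]
eef_rot: [0.435, 0.559, -0.436, 0.555]
contact_force: [0.2, -0.4, -0.7]
opening: 0.61
```

Call:
play_rows([
  [[0,0,0],[0,0,0],255],
  [[0,0,0],[0,0,0],255],
  [[0,0,0],[0,0,0],255],
  [[0,0,0],[0,0,0],255],
  [[0,0,0],[0,0,0],255],
])

```text
clock: 7.1
tool_pos: [0.5367, -0.2259, 0.0615]
eef_rot: [0.436, 0.557, -0.436, 0.557]
contact_force: [-0.4, 0.3, -0.6]
opening: 0.177
```

Call:
play_rows([
  [[0,0,0],[0,0,0],255],
  [[0,0,0],[0,0,0],255],
  [[0,0,0],[0,0,0],255],
])

```text
clock: 7.4
tool_pos: [0.5363, -0.2257, 0.0609]
eef_rot: [0.436, 0.557, -0.436, 0.557]
contact_force: [-0.4, -0.7, 0.2]
opening: 0.006
```

Run:
```python
from h import *
s,p,Rc=st(); print(s)
w=r.snapshot("wrist"); cv2.imwrite("pics/w6.png",w["color"][:,:,::-1])
S=r.snapshot("scene"); crop(S["color"],310,230,120,85,6,"s6.png")
```

```text
{'clock': 7.4, 'q': array([ 0.29437721,  0.875339  ,  0.04320809,  1.82550139, -0.07774409,
        0.4422018 ,  0.6354241 ]), 'qd': array([-0.0002452 ,  0.00110859, -0.00034156,  0.00118039, -0.00020167,
        0.0014132 ,  0.00167914]), 'joint_torque': array([-1.75632413e-03, -5.35337949e+01,  2.09621564e+00, -8.41716081e+00,
       -1.74082018e-02,  5.77151484e-02,  3.70831071e-05]), 'tool_pos': array([ 0.53631874, -0.2257336 ,  0.06091573]), 'eef_rot': array([ 0.43574033,  0.55687801, -0.43564972,  0.55697986]), 'contact_force': array([-0.38842284, -0.67237069,  0.20267042]), 'moment': array([-0.07359167,  0.05249486,  0.01657453]), 'opening': 0.0056385949530081535}
```

View pics/w6.png

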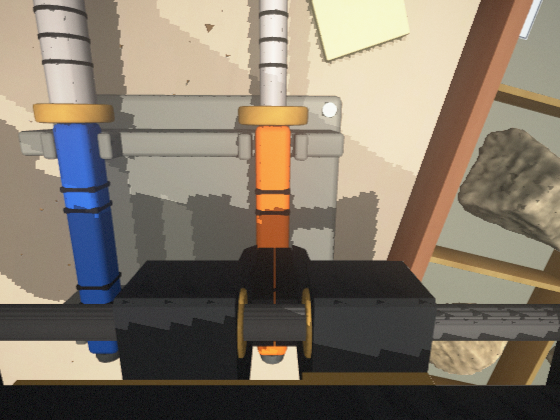

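View pics/s6.png

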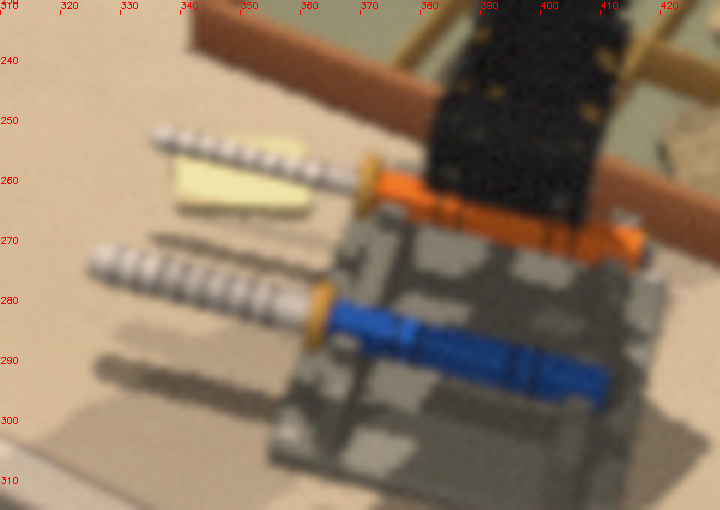

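Run:
```python
from h import *
s,p,Rc=st(); M=Rc.as_matrix()
S=r.snapshot("scene");T=r.snapshot("top");w=r.snapshot("wrist")
for d in (0.025,0.006,-0.02,-0.039):
  for y in (0,):
    q=p+M[:,0]*d; print(d,q.round(3),proj(S,q).round(1),proj(T,q).round(1),proj(w,q).round(1))
crop(S["color"],350,190,100,90,6,"s7.png"); crop(T["color"],340,170,100,90,6,"t7.png"); crop(w["color"],210,220,130,100,6,"w7.png")
```

```text
0.025 [ 0.536 -0.226  0.036] [[393.9 271.7]] [[386.5 212.4]] [[274.9 239. ]]
0.006 [ 0.536 -0.226  0.055] [[394.8 266.6]] [[388.5 211.3]] [[275.  252.3]]
-0.02 [ 0.536 -0.226  0.081] [[396.  259.5]] [[391.2 209.8]] [[275.2 276. ]]
-0.039 [ 0.536 -0.226  0.1  ] [[396.9 254.2]] [[393.3 208.6]] [[275.4 299. ]]
```

View pics/s7.png

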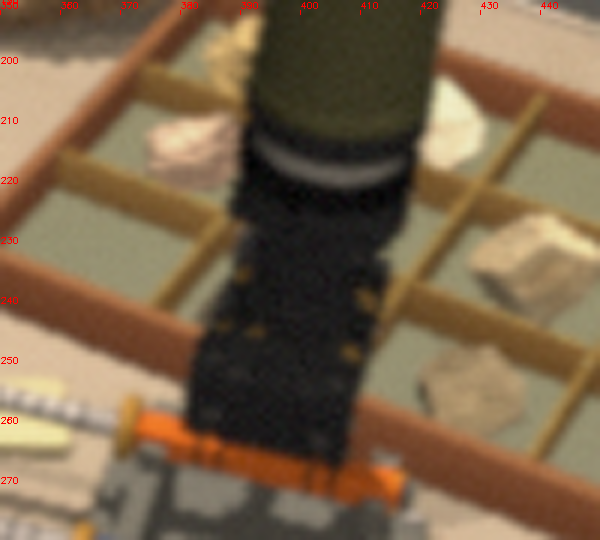

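View pics/w7.png

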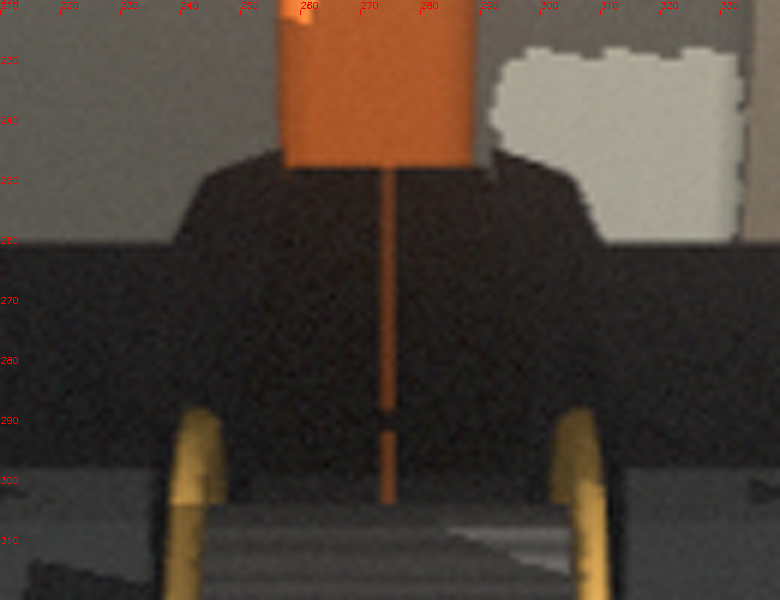

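View pics/t7.png

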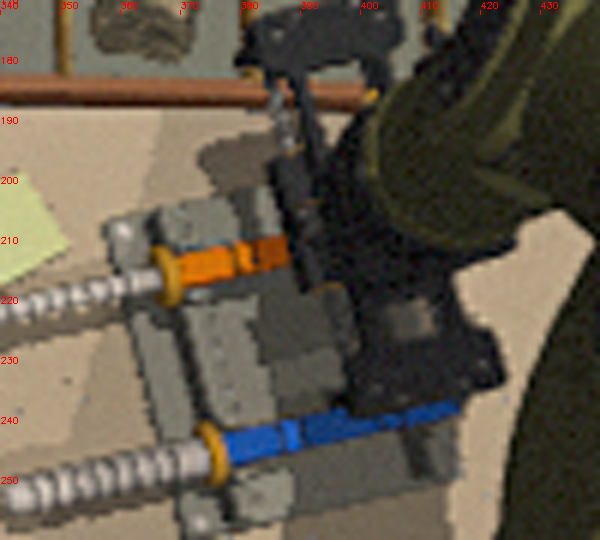

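Run:
```python
from h import *
s,p,Rc=st(); M=Rc.as_matrix(); w=r.snapshot("wrist"); T=np.array(w["cam_to_world"])
print("cam in tool",(M.T@(T[:3,3]-p)).round(4)); print((M.T@T[:3,:3]).round(3))
for d in (0.025,0.006,-0.01,-0.02,-0.03):
  for z in (-.009,.009):
    q=p+M@[d,0,z]; print(d,z,proj(w,q).round(1),"depth",(-(T[:3,:3].T@(q-T[:3,3]))[2]).round(3))
S=r.snapshot("scene")
for y in (-.094,.094):
  for z in (-.0375,.0375): print("body",y,z,proj(S,p+M@[-.039,y,z]).round(1))
for z in (55,75,85,95): print(z,proj(w,pose([.536,-.2245,.241],[(0,168,z),(0,68,z),(0,64,z),(0,-60,z)])).round(1).tolist())
```

```text
cam in tool [-0.1549 -0.0005 -0.068 ]
[[-0.     0.266 -0.964]
 [ 1.     0.001 -0.   ]
 [ 0.001 -0.964 -0.266]]
0.025 -0.009 [[274.9 223.7]] depth 0.189
0.025 0.009 [[274.9 253.9]] depth 0.194
0.006 -0.009 [[275.  235.6]] depth 0.171
0.006 0.009 [[275.  268.7]] depth 0.176
-0.01 -0.009 [[275.1 247.8]] depth 0.155
-0.01 0.009 [[275.1 283.7]] depth 0.16
-0.02 -0.009 [[275.2 256.7]] depth 0.146
-0.02 0.009 [[275.2 294.6]] depth 0.151
-0.03 -0.009 [[275.3 266.9]] depth 0.136
-0.03 0.009 [[275.3 307.1]] depth 0.141
body -0.094 -0.0375 [[375.4 273.9]]
body -0.094 0.0375 [[405.1 281.2]]
body 0.094 -0.0375 [[389.7 230.4]]
body 0.094 0.0375 [[416.5 236.3]]
55 [[276.0, -168.9], [275.4, 109.8], [275.4, 118.9], [274.9, 351.6]]
75 [[276.3, -218.8], [275.6, 109.4], [275.6, 119.8], [275.0, 378.8]]
85 [[276.6, -251.0], [275.7, 109.1], [275.7, 120.4], [275.0, 394.9]]
95 [[276.8, -290.2], [275.8, 108.8], [275.8, 121.0], [275.1, 413.0]]
```

Call:
play_rows([
  [[0,0,0],[0,0,0],100],
  [[0,0,0],[0,0,0],100],
  [[0,0,0],[0,0,0],100],
  [[0,0,0],[0,0,0],100],
  [[0,0,0],[0,0,0],100],
])

```text
clock: 8.25
tool_pos: [0.5363, -0.2258, 0.0608]
eef_rot: [0.436, 0.557, -0.436, 0.557]
contact_force: [-0.7, -1.2, 0.1]
opening: 0.434
```

Call:
play_rows([
  [[0,0,0],[0,0,0],100],
  [[0,0,0],[0,0,-0.25],100],
  [[0,0,0],[0,0,-0.25],100],
  [[0,0,0],[0,0,-0.2],100],
  [[0,0,0],[0,0,0],100],
])

```text
clock: 8.75
tool_pos: [0.5351, -0.2253, 0.0311]
eef_rot: [0.435, 0.558, -0.436, 0.556]
contact_force: [-0.1, 0.8, -0.0]
opening: 0.606
```

Run:
```python
from h import *
s,p,Rc=st(); print(p,s["contact_force"]); 
w=r.snapshot("wrist"); cv2.imwrite("pics/w8.png",w["color"][:,:,::-1])
```

```text
[ 0.53513011 -0.22526669  0.03108118] [-0.10541639  0.75971024 -0.03698819]
```

View pics/w8.png

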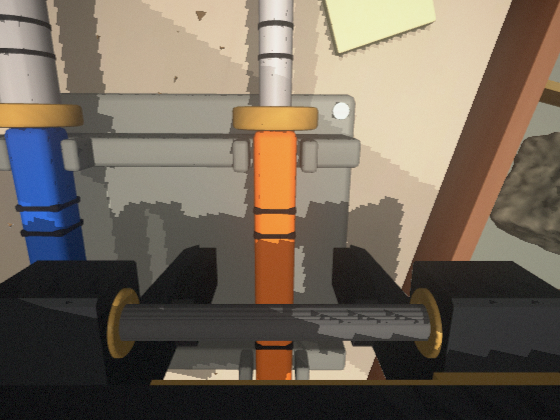

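Call:
play_rows([
  [[0,0,0],[0,0,-0.12],255],
  [[0,0,0],[0,0,0],255],
  [[0,0,0],[0,0,0],255],
  [[0,0,0],[0,0,0],255],
  [[0,0,0],[0,0,0],255],
], newtons=40)

```text
clock: 9.3
tool_pos: [0.5363, -0.2258, 0.0282]
eef_rot: [0.436, 0.557, -0.436, 0.557]
contact_force: [-0.3, 0.5, 1.6]
opening: 0.177
```

Call:
play_rows([
  [[0,0,0],[0,0,0],255],
  [[0,0,0],[0,0,0],255],
  [[0,0,0],[0,0,0],255],
])

```text
clock: 9.6
tool_pos: [0.5364, -0.2258, 0.0283]
eef_rot: [0.436, 0.557, -0.436, 0.557]
contact_force: [-0.7, -0.4, 2.6]
opening: 0.174
```

Run:
```python
from h import *
s,p,Rc=st(); print(p,s["contact_force"],s["opening"]); 
w=r.snapshot("wrist"); cv2.imwrite("pics/w9.png",w["color"][:,:,::-1])
```

```text
[ 0.5363637  -0.22582446  0.02825593] [-0.74559578 -0.36579839  2.63215723] 0.17368093231005047
```

View pics/w9.png

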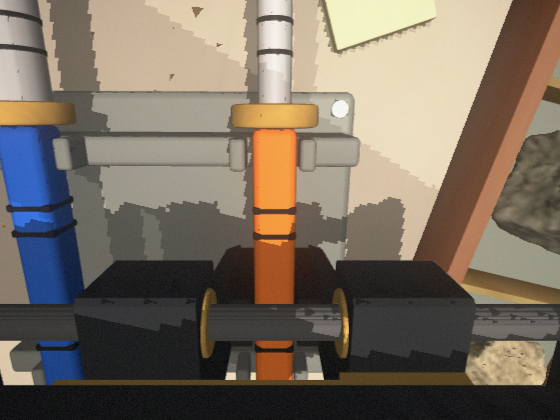

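Call:
play_rows([
  [[0,0,0],[0,0,0.1],255],
  [[0,0,0],[0,0,0.3],255],
  [[0,0,0],[0,0,0.6],255],
  [[0,0,0],[0,0,0.8],255],
  [[0,0,0],[0,0,1.0],255],
])

```text
clock: 10.15
tool_pos: [0.5353, -0.2253, 0.1408]
eef_rot: [0.435, 0.558, -0.436, 0.556]
contact_force: [1.0, 0.0, -0.5]
opening: 0.173
```

Call:
play_rows([
  [[0,0,0],[0,0,1.0],255],
  [[0,0,0],[0,0,1.0],255],
  [[0,0,0],[0,0,0.8],255],
  [[0,0,0],[0,0,0.4],255],
  [[0,0,0],[0,0,0],255],
])

```text
clock: 10.65
tool_pos: [0.5376, -0.2264, 0.2713]
eef_rot: [0.436, 0.555, -0.435, 0.559]
contact_force: [0.3, -0.5, -2.0]
opening: 0.174
```

Run:
```python
from h import *
s,p,Rc=st(); print(s["clock"],p,s["contact_force"],s["opening"],s["q"].round(2)); M=Rc.as_matrix()
w=r.snapshot("wrist"); cv2.imwrite("pics/w10.png",w["color"][:,:,::-1])
S=r.snapshot("scene"); crop(S["color"],310,160,120,90,6,"s10.png"); cv2.imwrite("pics/sfull10.png",S["color"][:,:,::-1])
T=np.array(w["cam_to_world"]);print("cam in tool",(M.T@(T[:3,3]-p)).round(4))
```

```text
10.65 [ 0.53757141 -0.22636297  0.27130484] [ 0.28070387 -0.46806041 -2.03666025] 0.173730664385224 [ 0.27  0.58  0.09  1.66 -0.06  0.9   0.62]
cam in tool [-0.1549 -0.0005 -0.068 ]
```

View pics/w10.png

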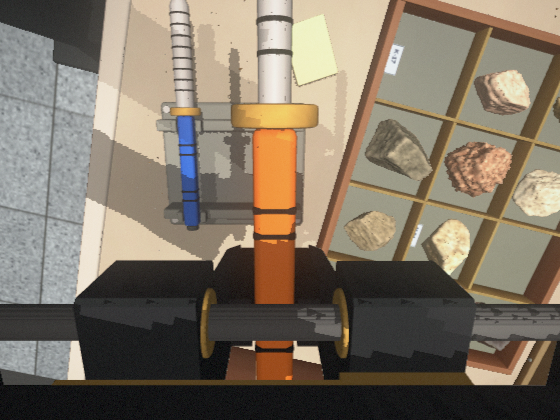

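View pics/s10.png

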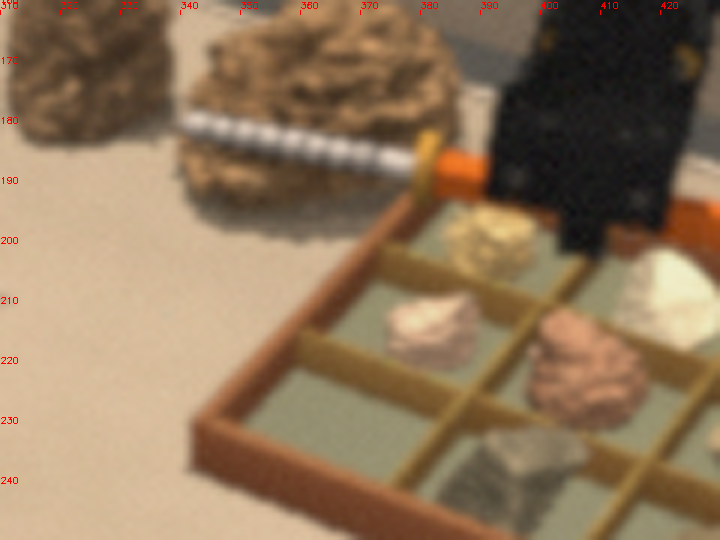

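Run:
```python
from h import *
s,p,Rc=st(); M=Rc.as_matrix(); print(s["clock"],p)
S=r.snapshot("scene");T=r.snapshot("top");w=r.snapshot("wrist")
crop(S["color"],330,165,60,50,12,"s11.png");crop(T["color"],310,170,110,60,7,"t11.png");crop(w["color"],220,0,120,140,5,"w11.png")
for n,sn in (("S",S),("T",T),("w",w)):
    P=np.array([p+M@[-.0267,0,-(l+1.3)/1000] for l in (168,68,60,-60)]); print(n,proj(sn,P).round(1).tolist())
```

```text
10.75 [ 0.53573736 -0.22548871  0.26793551]
S [[339.6, 180.8], [378.9, 188.4], [382.1, 189.0], [432.0, 198.7]]
T [[350.9, 209.6], [391.7, 200.4], [395.0, 199.7], [443.2, 188.9]]
w [[276.6, -262.6], [276.2, 109.7], [276.2, 132.7], [276.0, 402.0]]
```

View pics/s11.png

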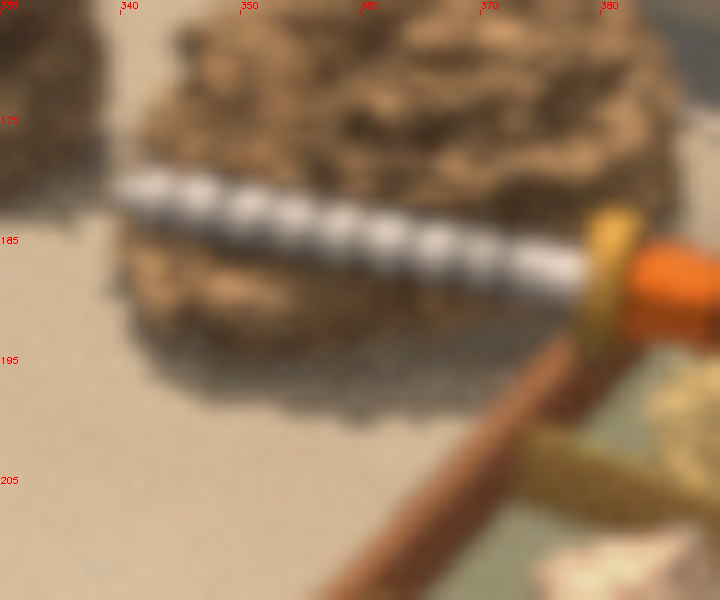

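View pics/t11.png

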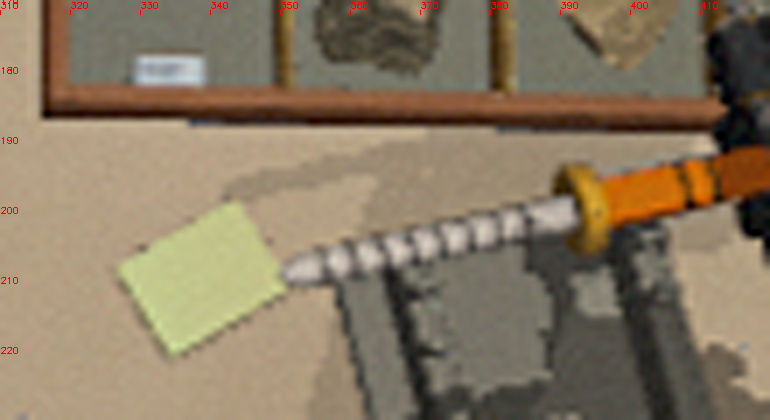

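View pics/w11.png

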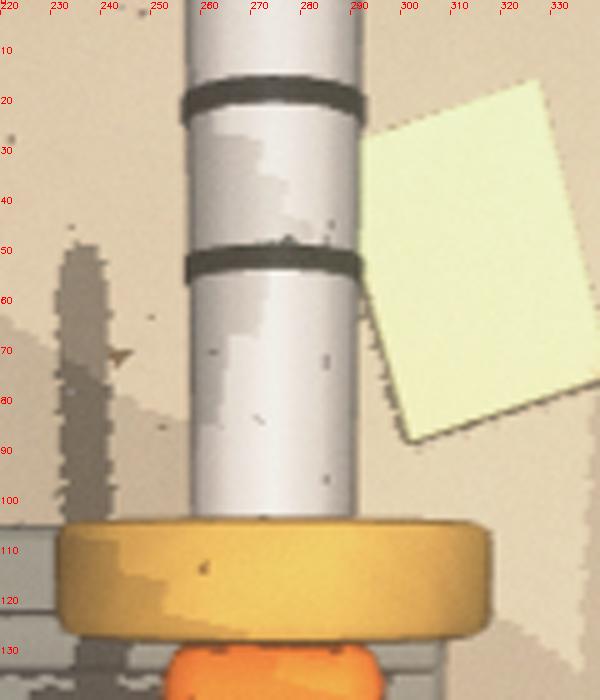

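```bash
cat >> h.py <<'E'
OFF=np.array([-.0267,0,-.0013])
def dvec(yaw,pitch): return R.from_rotvec([0,0,yaw]).apply([0,np.cos(pitch),-np.sin(pitch)])
def goalrod(O,d):
    Rg=Rgoal(d,[0,0,-1],-1); s,p,Rc=st(); g=np.array(O)-Rg.as_matrix()@OFF
    print("t",s["clock"],"tcp goal",g.round(4),"shift units",((g-p)/.04).round(2),"rotvec",(Rg*Rc.inv()).as_rotvec().round(3))
def rodpts(ls=(168,68,0)):
    s,p,Rc=st(); M=Rc.as_matrix(); return np.array([p+M@(OFF+[0,0,-l/1000]) for l in ls]), -M[:,2]
E
python3 - <<'E'
from h import *
m=np.array([.416,.0805,.125]); d=dvec(-.045,np.pi/6); print(d)
goalrod(m-d*(.168+.04),d)
E
```

```text
[ 0.03895799  0.8651487  -0.5       ]
t 10.9 tcp goal [ 0.4072 -0.1139  0.2065] shift units [-3.2   2.79 -1.5 ] rotvec [-0.524 -0.055 -0.281]
```

Call:
play_rows([
  [[-0.0655,-0.007,-0.035],[-0.4,0.3,0],255],
  [[-0.0655,-0.007,-0.035],[-0.4,0.3,0],255],
  [[-0.0655,-0.007,-0.035],[-0.4,0.35,0],255],
  [[-0.0655,-0.007,-0.035],[-0.4,0.35,-0.2],255],
  [[-0.0655,-0.007,-0.035],[-0.4,0.35,-0.3],255],
])

```text
clock: 11.4
tool_pos: [0.4556, -0.1593, 0.2478]
eef_rot: [0.394, 0.427, -0.56, 0.59]
contact_force: [0.8, 2.2, -2.0]
opening: 0.175
```

Call:
play_rows([
  [[-0.0655,-0.007,-0.035],[-0.4,0.4,-0.4],255],
  [[-0.0655,-0.007,-0.035],[-0.4,0.4,-0.3],255],
  [[-0.0655,-0.007,-0.035],[-0.4,0.34,-0.3],255],
  [[0,0,0],[0,0,0],255],
  [[0,0,0],[0,0,0],255],
])

```text
clock: 11.9
tool_pos: [0.4083, -0.1135, 0.2075]
eef_rot: [-0.36, -0.345, 0.625, -0.601]
contact_force: [-0.1, -0.6, -1.2]
opening: 0.179
```

```bash
cat > look.py <<'E'
import sys; from h import *
n=sys.argv[1]
S=r.snapshot("scene");T=r.snapshot("top");w=r.snapshot("wrist")
crop(S["color"],220,160,100,85,8,f"s{n}.png");crop(T["color"],220,195,105,75,7,f"t{n}.png"); cv2.imwrite(f"pics/w{n}.png",w["color"][:,:,::-1])
m=np.array([.416,.0805,.125]); d=dvec(-.045,np.pi/6)
P,dd=rodpts(); s=r.get_state(); print(s["clock"],s["tool_pos"],s["contact_force"],s["moment"],s["q"].round(2),s["opening"]); print("rod tip,collar,O",P.round(4).tolist(),"dir",dd.round(4),"want",d.round(4))
print("tip rel mouth: along",(P[0]-m)@d,"collar gap",-(P[1]-m)@d)
for nm,sn in (("S",S),("T",T),("w",w)): print(nm,"rod",proj(sn,P).round(1).tolist(),"mouth",proj(sn,m).round(1),"axis",proj(sn,m-d*.05).round(1))
E
python3 look.py 12;python3 - <<'E'
from h import *
m=np.array([.416,.0805,.125]); d=dvec(-.045,np.pi/6)
goalrod(m-d*(.168+.04),d)
E
```

```text
12.05 [ 0.4088623  -0.1153778   0.20852336] [ 0.34165308  0.35128763 -1.21464938] [ 0.51741653 -0.00882132  0.02621613] [-0.65  0.67  0.68  2.26  0.31  0.41 -0.4 ] 0.1751818512233407
rod tip,collar,O [[0.4164, 0.0444, 0.1469], [0.4122, -0.0421, 0.1969], [0.4094, -0.1009, 0.231]] dir [ 0.0416  0.8647 -0.5006] want [ 0.039   0.8651 -0.5   ]
tip rel mouth: along -0.04218400335222134 collar gap 0.1421836231681752
S rod [[287.8, 228.1], [314.7, 225.4], [334.9, 223.4]] mouth [[276.9 229.8]] axis [[289.5 228.6]]
T rod [[300.4, 247.3], [335.8, 248.0], [361.9, 248.6]] mouth [[286.6 247.8]] axis [[303.2 248.1]]
w rod [[275.8, -256.3], [275.4, 111.7], [275.1, 282.7]] mouth [[ 267.6 -474.5]] axis [[ 268.9 -217.5]]
t 12.05 tcp goal [ 0.4072 -0.1139  0.2065] shift units [-0.04  0.04 -0.05] rotvec [0.001 0.005 0.   ]
```

View pics/s12.png

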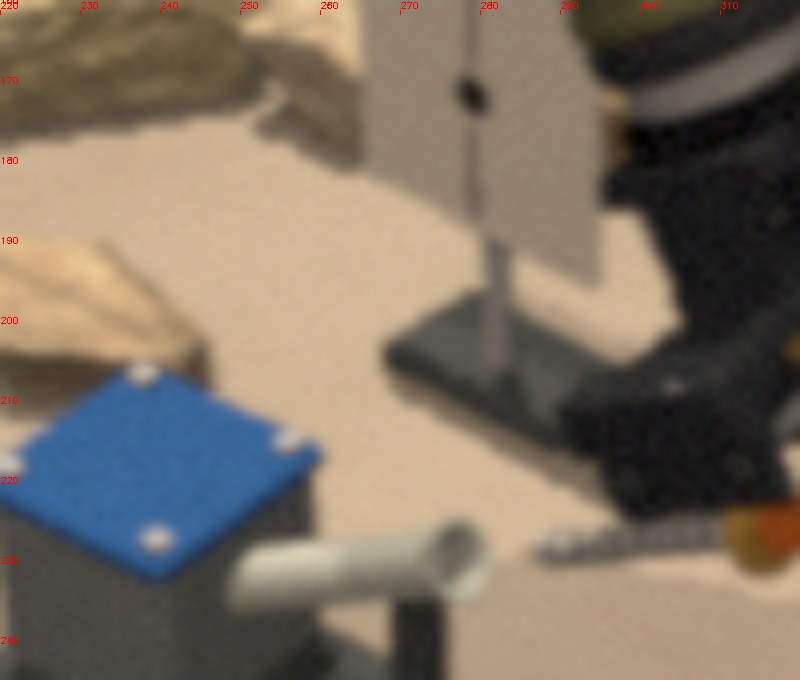

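View pics/t12.png

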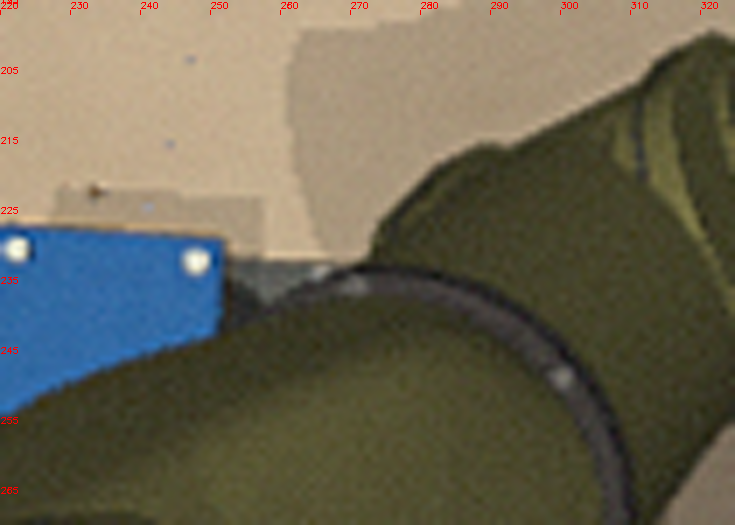

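View pics/w12.png

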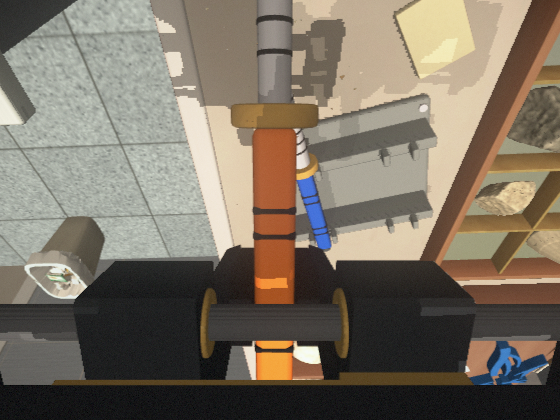

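Run:
```python
from h import *
T=r.snapshot("top");S=r.snapshot("scene")
top0=np.array([200+606/7-.4,215+225.5/7-.4]); sc0=np.array([277.1,229.6])
for ct,cs in (((0,0),(0,0)),((.6,1.1),(.7,0)),((.6,1.1),(0,0)),((.3,.6),(.35,0))):
    f=lambda v,z=None: np.r_[(proj(T,[v[0],v[1],v[2]])[0]-top0-ct),(proj(S,[v[0],v[1],v[2]])[0]-sc0-cs)]
    a=least_squares(f,[.416,.08,.125]); b=least_squares(lambda v:f([v[0],v[1],.125]),[.416,.08])
    print(ct,cs,a.x.round(4),a.fun.round(2),b.x.round(4),b.fun.round(2))
```

```text
(0, 0) (0, 0) [0.4186 0.0817 0.1235] [-0.04  0.04  0.06 -0.01] [0.4182 0.0814] [ 0.08  0.17  0.03 -0.29]
(0.6, 1.1) (0.7, 0) [0.4163 0.0792 0.126 ] [ 0.31 -0.26 -0.41  0.06] [0.4166 0.0794] [ 0.23 -0.35 -0.39  0.26]
(0.6, 1.1) (0, 0) [0.4157 0.0799 0.1263] [ 0.05 -0.04 -0.06  0.01] [0.4161 0.0801] [-0.06 -0.16 -0.03  0.26]
(0.3, 0.6) (0.35, 0) [0.4173 0.0804 0.1249] [ 0.15 -0.12 -0.19  0.03] [0.4173 0.0804] [ 0.16 -0.11 -0.19  0.  ]
```

Call:
play_rows([
  [[0.001,0.003,0],[-0.02,0.22,-0.13],255],
  [[0,0,0],[0.01,0.22,-0.125],255],
  [[0,0,0],[0.01,0.22,-0.125],255],
  [[0,0,0],[0.01,0.1,-0.06],255],
  [[0,0,0],[0,0,0],255],
])

```text
clock: 12.65
tool_pos: [0.4089, -0.0828, 0.1899]
eef_rot: [-0.36, -0.346, 0.625, -0.6]
contact_force: [-0.1, -0.6, -1.8]
opening: 0.18
```

```bash
python3 look.py 13
```

```text
12.8 [ 0.40856083 -0.08398413  0.19055147] [ 0.21905688 -0.71617976 -0.61728485] [ 0.49474384  0.02985343 -0.0077708 ] [-0.7   0.71  0.65  2.26  0.27  0.41 -0.45] 0.17450068274771047
rod tip,collar,O [[0.4155, 0.0758, 0.1288], [0.4117, -0.0107, 0.1789], [0.4092, -0.0695, 0.213]] dir [ 0.0374  0.8647 -0.501 ] want [ 0.039   0.8651 -0.5   ]
tip rel mouth: along -0.0060389071554060305 collar gap 0.10603872261822143
S rod [[278.2, 229.4], [304.2, 226.8], [323.6, 224.8]] mouth [[276.9 229.8]] axis [[289.5 228.6]]
T rod [[288.4, 247.9], [322.6, 248.5], [347.8, 248.9]] mouth [[286.6 247.8]] axis [[303.2 248.1]]
w rod [[275.3, -256.6], [275.1, 111.4], [275.0, 282.5]] mouth [[ 276.5 -281.6]] axis [[276.  -70.9]]
```

View pics/s13.png

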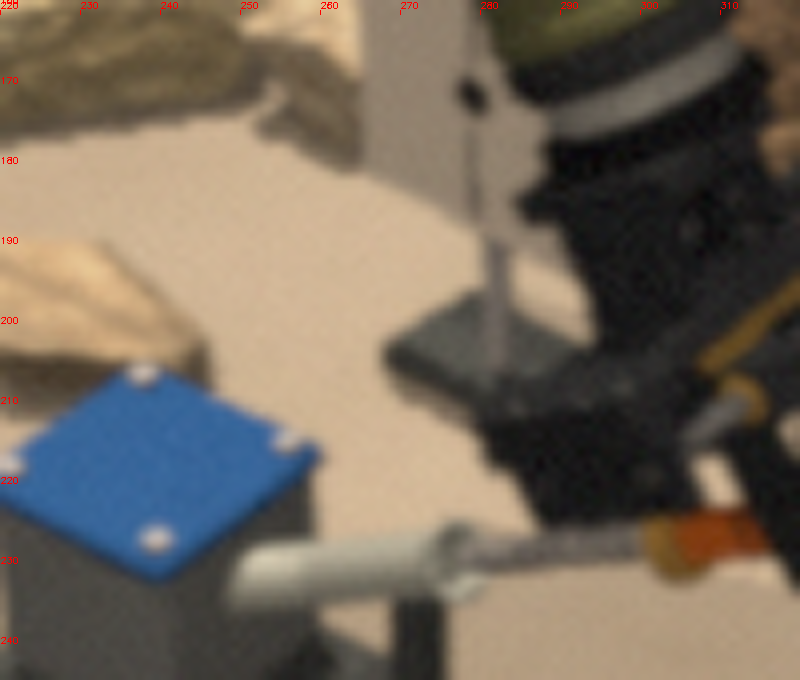

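Call:
play_rows([
  [[0,0,0],[0.01,0.11,-0.063],255],
  [[0,0,0],[0.005,0.11,-0.063],255],
  [[0,0,0],[0.005,0.11,-0.063],255],
  [[0,0,0],[0.005,0.11,-0.063],255],
])

```text
clock: 13.2
tool_pos: [0.4097, -0.0657, 0.1801]
eef_rot: [-0.361, -0.346, 0.625, -0.599]
contact_force: [-0.6, -0.1, -1.2]
opening: 0.175
```

Call:
play_rows([
  [[0,0,0],[0.005,0.11,-0.063],255],
  [[0,0,0],[0.005,0.11,-0.063],255],
  [[0,0,0],[0.005,0.11,-0.063],255],
  [[0,0,0],[0,0,0],255],
])

```text
clock: 13.6
tool_pos: [0.4105, -0.0522, 0.1724]
eef_rot: [-0.361, -0.346, 0.625, -0.6]
contact_force: [-0.2, -0.9, -0.7]
opening: 0.175
```

```bash
python3 look.py 14
```

```text
13.75 [ 0.41021488 -0.0531407   0.17288245] [ 0.54333421  0.43300292 -1.89467944] [0.55423935 0.05052315 0.03270344] [-0.75  0.75  0.63  2.25  0.23  0.41 -0.49] 0.17531946500074816
rod tip,collar,O [[0.4171, 0.1066, 0.1112], [0.4134, 0.0201, 0.1613], [0.4108, -0.0387, 0.1953]] dir [ 0.0374  0.8647 -0.5008] want [ 0.039   0.8651 -0.5   ]
tip rel mouth: along 0.029539434515492825 collar gap 0.07046040032333781
S rod [[269.7, 230.2], [294.6, 227.7], [313.3, 225.8]] mouth [[276.9 229.8]] axis [[289.5 228.6]]
T rod [[276.9, 247.6], [310.0, 248.2], [334.3, 248.6]] mouth [[286.6 247.8]] axis [[303.2 248.1]]
w rod [[275.2, -256.8], [275.1, 111.2], [275.1, 282.4]] mouth [[ 275.2 -126. ]] axis [[275.   50.1]]
```

View pics/s14.png

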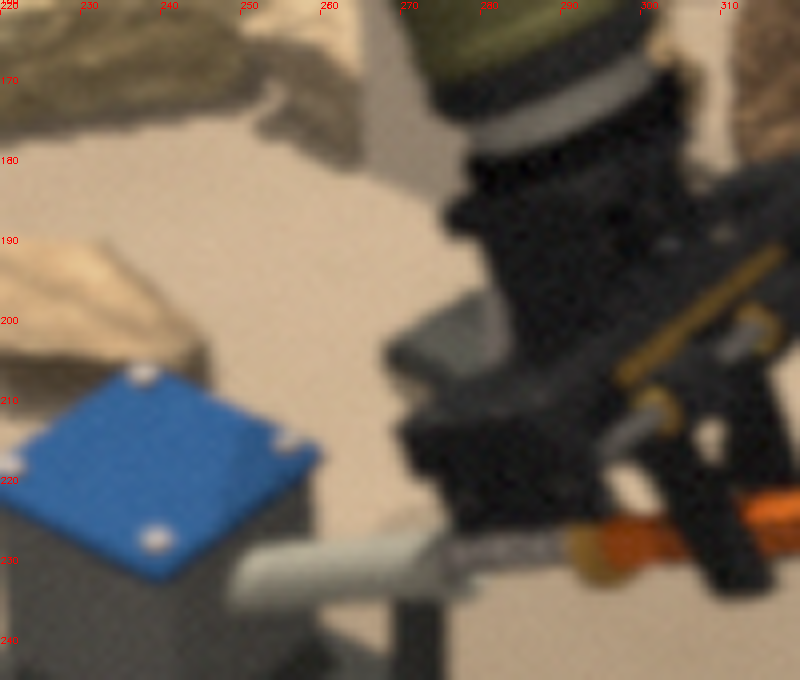

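Call:
play_rows([
  [[0,0,0],[0.006,0.13,-0.075],255],
  [[0,0,0],[0.006,0.13,-0.075],255],
  [[0,0,0],[0.006,0.13,-0.075],255],
  [[0,0,0],[0.006,0.13,-0.075],255],
])

```text
clock: 14.15
tool_pos: [0.4113, -0.0315, 0.1604]
eef_rot: [-0.361, -0.346, 0.625, -0.599]
contact_force: [0.1, 0.0, -0.9]
opening: 0.176
```

Call:
play_rows([
  [[0,0,0],[0.006,0.13,-0.075],255],
  [[0,0,0],[0.006,0.13,-0.075],255],
  [[0,0,0],[0.006,0.13,-0.075],255],
  [[0,0,0],[0.006,0.13,-0.075],255],
])

```text
clock: 14.55
tool_pos: [0.4123, -0.0109, 0.1485]
eef_rot: [-0.361, -0.346, 0.625, -0.599]
contact_force: [0.0, -0.6, -0.3]
opening: 0.177
```

Call:
play_rows([
  [[0,0,0],[0.006,0.13,-0.075],255],
  [[0,0,0],[0.003,0.065,-0.037],255],
  [[0,0,0],[0,0,0],255],
])

```text
clock: 14.85
tool_pos: [0.4127, -0.0031, 0.1441]
eef_rot: [-0.361, -0.346, 0.625, -0.6]
contact_force: [-0.2, -0.7, -0.6]
opening: 0.174
```

```bash
python3 look.py 15
```

```text
15.0 [ 0.41248301 -0.00380976  0.1444486 ] [-0.03593704 -0.51623451 -0.83726204] [0.48917698 0.04114856 0.01990032] [-0.82  0.81  0.58  2.21  0.17  0.42 -0.55] 0.17629176462468843
rod tip,collar,O [[0.4194, 0.156, 0.0828], [0.4156, 0.0695, 0.1329], [0.4131, 0.0107, 0.1669]] dir [ 0.0375  0.8648 -0.5008] want [ 0.039   0.8651 -0.5   ]
tip rel mouth: along 0.08652210538819236 collar gap 0.013477754541284833
S rod [[256.6, 231.5], [280.1, 229.1], [297.6, 227.3]] mouth [[276.9 229.8]] axis [[289.5 228.6]]
T rod [[259.4, 247.2], [290.8, 247.8], [313.8, 248.2]] mouth [[286.6 247.8]] axis [[303.2 248.1]]
w rod [[275.1, -257.3], [275.1, 110.9], [275.1, 282.2]] mouth [[274.7  71.3]] axis [[274.6 207.8]]
```

View pics/s15.png

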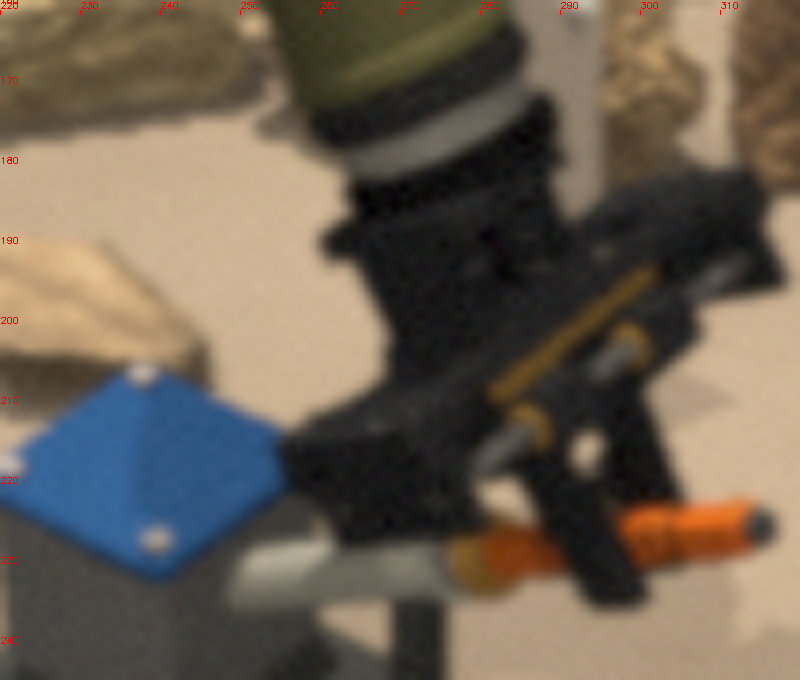

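View pics/w15.png

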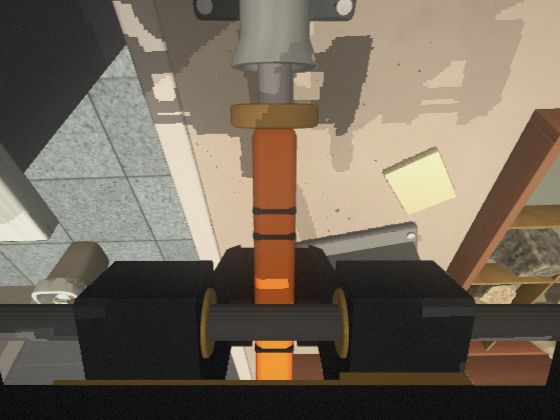

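Call:
play_rows([
  [[0,0,0],[0.003,0.075,-0.043],255],
  [[0,0,0],[0.003,0.065,-0.0375],255],
  [[0,0,0],[0.003,0.065,-0.0375],255],
  [[0,0,0],[0,0,0],255],
])

```text
clock: 15.4
tool_pos: [0.4131, 0.0052, 0.1393]
eef_rot: [-0.361, -0.346, 0.625, -0.6]
contact_force: [-0.7, -0.5, -0.7]
opening: 0.179
```

```bash
python3 look.py 16
```

```text
15.55 [0.41289575 0.00457771 0.1396072 ] [ 0.51812621 -0.00171586 -1.50959049] [ 0.51182352  0.06371106 -0.0364579 ] [-0.83  0.82  0.58  2.21  0.16  0.43 -0.56] 0.1737164363436853
rod tip,collar,O [[0.4197, 0.1643, 0.0779], [0.416, 0.0779, 0.128], [0.4135, 0.0191, 0.1621]] dir [ 0.0371  0.8648 -0.5007] want [ 0.039   0.8651 -0.5   ]
tip rel mouth: along 0.09621327304131609 collar gap 0.003786529389799067
S rod [[254.5, 231.7], [277.7, 229.3], [295.0, 227.5]] mouth [[276.9 229.8]] axis [[289.5 228.6]]
T rod [[256.5, 247.2], [287.6, 247.7], [310.4, 248.1]] mouth [[286.6 247.8]] axis [[303.2 248.1]]
w rod [[275.2, -257.1], [275.1, 111.0], [275.1, 282.2]] mouth [[274.7 100.1]] axis [[274.5 231.2]]
```

View pics/w16.png

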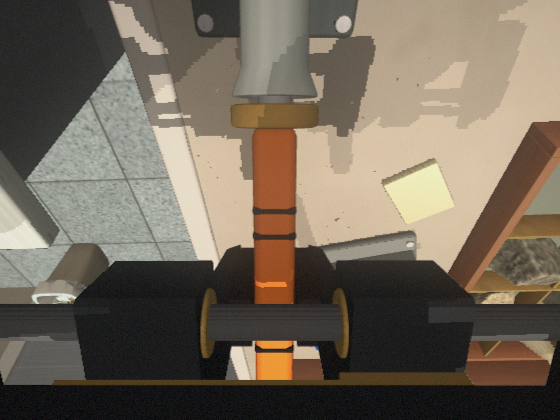

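Call:
play_rows([
  [[0,0,0],[0.001,0.03,-0.017],255],
  [[0,0,0],[0.001,0.025,-0.014],255],
  [[0,0,0],[0,0,0],255],
])

```text
clock: 15.85
tool_pos: [0.4129, 0.0067, 0.1384]
eef_rot: [-0.361, -0.345, 0.626, -0.599]
contact_force: [-0.0, -0.3, -1.4]
opening: 0.178
```

Call:
play_rows([
  [[0,0,0],[0.001,0.022,-0.0125],255],
  [[0,0,0],[0,0,0],255],
])

```text
clock: 16.05
tool_pos: [0.4127, 0.0068, 0.1382]
eef_rot: [-0.361, -0.345, 0.626, -0.599]
contact_force: [1.1, -3.1, 1.5]
opening: 0.179
```

Call:
play_rows([
  [[0,0,0],[0.001,0.022,-0.0125],255],
  [[0,0,0],[0,0,0],255],
])

```text
clock: 16.25
tool_pos: [0.4126, 0.0067, 0.1382]
eef_rot: [-0.36, -0.344, 0.627, -0.599]
contact_force: [0.3, -5.3, 3.8]
opening: 0.176
```

```bash
python3 look.py 17
```

```text
16.4 [0.41259724 0.0067573  0.13816863] [ 0.26804572 -5.98343459  3.55030753] [-0.86639437 -0.06343268  0.03448905] [-0.83  0.83  0.58  2.2   0.16  0.43 -0.57] 0.17912691581233464
rod tip,collar,O [[0.4198, 0.1664, 0.0761], [0.4159, 0.08, 0.1264], [0.4133, 0.0213, 0.1606]] dir [ 0.0392  0.8634 -0.5029] want [ 0.039   0.8651 -0.5   ]
tip rel mouth: along 0.09887364536624967 collar gap 0.0011257841992013903
S rod [[254.0, 231.9], [277.1, 229.5], [294.2, 227.7]] mouth [[276.9 229.8]] axis [[289.5 228.6]]
T rod [[255.8, 247.2], [286.8, 247.8], [309.5, 248.2]] mouth [[286.6 247.8]] axis [[303.2 248.1]]
w rod [[275.1, -257.7], [275.1, 110.6], [275.1, 281.9]] mouth [[275.3 107.4]] axis [[275.3 237.3]]
```

View pics/w17.png

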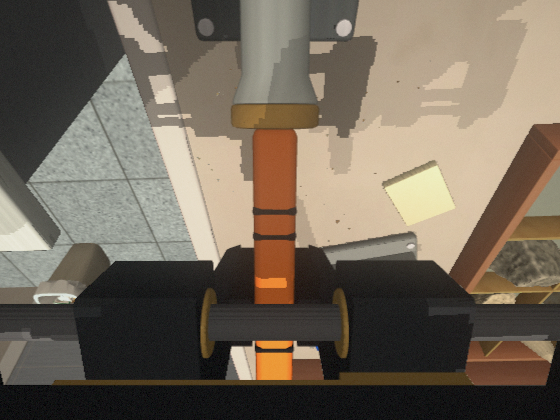

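Call:
play_rows([
  [[0,0,0],[-0.003,-0.07,0.04],255],
  [[0,0,0],[-0.008,-0.17,0.1],255],
  [[0,0,0],[-0.01,-0.216,0.125],255],
  [[0,0,0],[-0.01,-0.216,0.125],255],
  [[0,0,0],[-0.01,-0.216,0.125],255],
])

```text
clock: 16.9
tool_pos: [0.4114, -0.0277, 0.1584]
eef_rot: [-0.361, -0.346, 0.625, -0.599]
contact_force: [0.0, -0.3, -1.4]
opening: 0.177
```

Call:
play_rows([
  [[0,0,0],[-0.01,-0.216,0.125],255],
  [[0,0,0],[-0.01,-0.216,0.125],255],
  [[0,0,0],[-0.01,-0.216,0.125],255],
  [[0,0,0],[-0.01,-0.216,0.125],255],
  [[0,0,0],[-0.01,-0.216,0.125],255],
])

```text
clock: 17.4
tool_pos: [0.4094, -0.0709, 0.1834]
eef_rot: [-0.361, -0.346, 0.625, -0.599]
contact_force: [-0.7, -0.2, -1.7]
opening: 0.175
```

Call:
play_rows([
  [[0,0,0],[-0.01,-0.216,0.125],255],
  [[0,0,0],[-0.01,-0.216,0.125],255],
  [[0,0,0],[-0.01,-0.216,0.125],255],
  [[0,0,0],[-0.01,-0.216,0.125],255],
  [[0,0,0],[0,0,0],255],
])

```text
clock: 17.9
tool_pos: [0.4075, -0.106, 0.2037]
eef_rot: [-0.362, -0.345, 0.626, -0.599]
contact_force: [0.2, -0.1, -2.0]
opening: 0.176
```

```bash
python3 look.py 18
python3 - <<'E'
from h import *
m=np.array([.634,.2285,.150]); yaw=-.1266; y=np.array([-np.sin(yaw),np.cos(yaw),0]); n=np.array([-np.cos(yaw),-np.sin(yaw),0])
print(y,n)
tip=m+n*.030; goalrod(tip-y*.168,y)
# waypoint: same, 60 mm farther from the card
goalrod(tip-y*.168+n*.06,y)
E
```

```text
18.05 [ 0.4080087  -0.10436171  0.20278176] [ 0.31193588 -0.55241739 -1.45379108] [0.52547078 0.04563647 0.0364132 ] [-0.66  0.68  0.67  2.26  0.3   0.41 -0.42] 0.17215846549098315
rod tip,collar,O [[0.4148, 0.0554, 0.1412], [0.4111, -0.0311, 0.1912], [0.4086, -0.0899, 0.2252]] dir [ 0.0367  0.8651 -0.5003] want [ 0.039   0.8651 -0.5   ]
tip rel mouth: along -0.02982662816632855 collar gap 0.12982637332049404
S rod [[284.1, 228.6], [310.8, 225.9], [330.8, 223.9]] mouth [[276.9 229.8]] axis [[289.5 228.6]]
T rod [[296.1, 247.9], [331.1, 248.5], [356.9, 249.0]] mouth [[286.6 247.8]] axis [[303.2 248.1]]
w rod [[274.9, -259.2], [275.2, 109.7], [275.3, 281.2]] mouth [[ 275.4 -403.9]] axis [[ 275.1 -165.4]]
[0.12626209 0.99199692 0.        ] [-0.99199692  0.12626209  0.        ]
t 18.05 tcp goal [0.5829 0.0643 0.1233] shift units [ 4.37  4.22 -1.99] rotvec [ 0.522 -0.044 -0.082]
t 18.05 tcp goal [0.5233 0.0719 0.1233] shift units [ 2.88  4.41 -1.99] rotvec [ 0.522 -0.044 -0.082]
```

View pics/s18.png

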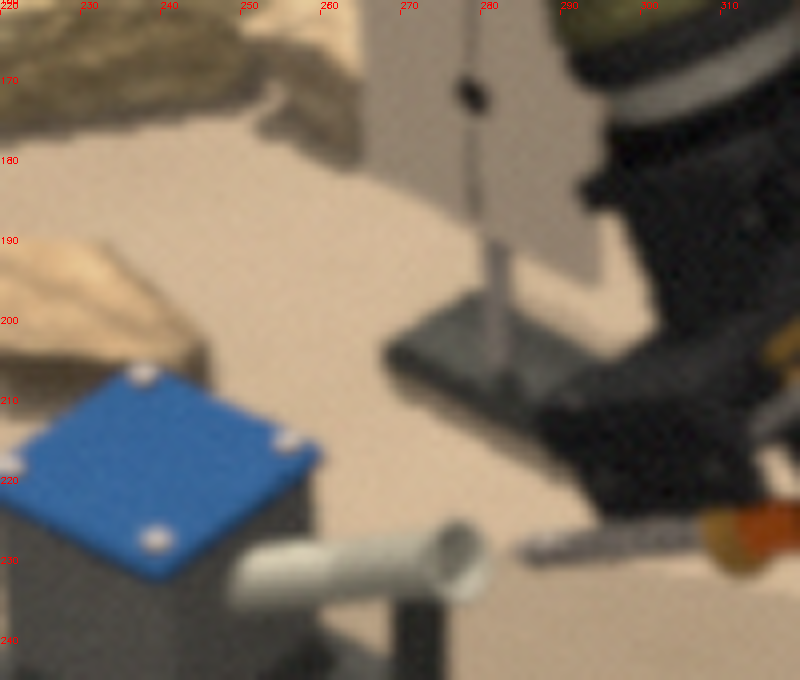

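View pics/w18.png

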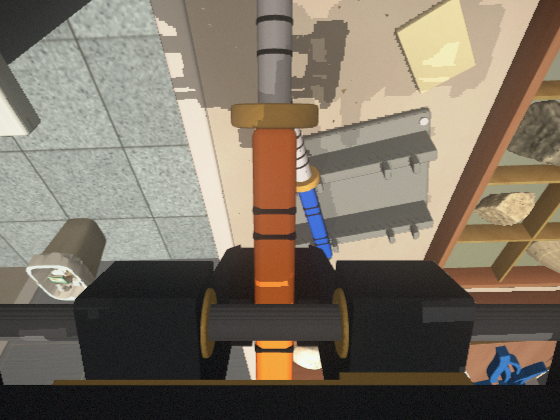

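Call:
play_rows([
  [[0.0653,-0.0055,-0.0103],[0.3,0,0],255],
  [[0.0653,-0.0055,-0.0103],[0.36,0.2,0],255],
  [[0.0653,-0.0055,-0.0103],[0.36,0.5,-0.1],255],
  [[0.0653,-0.0055,-0.0103],[0.36,0.65,-0.2],255],
  [[0.0653,-0.0055,-0.0103],[0.36,0.75,-0.35],255],
])

```text
clock: 18.55
tool_pos: [0.4784, -0.0199, 0.1772]
eef_rot: [-0.472, -0.425, 0.57, -0.521]
contact_force: [-0.3, -0.4, -1.5]
opening: 0.179
```

Call:
play_rows([
  [[0.0653,-0.0055,-0.0103],[0.36,0.8,-0.45],255],
  [[0.0653,-0.0055,-0.0103],[0.4,0.8,-0.45],255],
  [[0.0653,-0.0055,-0.0103],[0.38,0.71,-0.44],255],
  [[0,0,0],[0,0,0],255],
  [[0,0,0],[0,0,0],255],
])

```text
clock: 19.05
tool_pos: [0.5222, 0.0713, 0.1227]
eef_rot: [-0.53, -0.468, 0.532, -0.467]
contact_force: [-0.7, -0.3, -1.7]
opening: 0.171
```

```bash
cat > look2.py <<'E'
import sys; from h import *
n=sys.argv[1]
S=r.snapshot("scene");T=r.snapshot("top");w=r.snapshot("wrist")
crop(S["color"],240,135,100,75,8,f"s{n}.png");crop(T["color"],195,140,110,80,7,f"t{n}.png"); cv2.imwrite(f"pics/w{n}.png",w["color"][:,:,::-1])
m=np.array([.634,.2285,.150]); yaw=-.1266; y=np.array([-np.sin(yaw),np.cos(yaw),0]); nn=np.array([-np.cos(yaw),-np.sin(yaw),0])
P,dd=rodpts(); s=r.get_state(); print(s["clock"],s["tool_pos"],s["contact_force"],s["q"].round(2),s["opening"]); print("rod tip,collar,O",P.round(4).tolist(),"dir",dd.round(4),"want",y.round(4))
print("tip rel mark: off",(P[0]-m)@nn,"along",(P[0]-m)@y,"z",(P[0]-m)[2])
for nm,sn in (("S",S),("T",T),("w",w)): print(nm,"rod",proj(sn,P).round(1).tolist(),"mark",proj(sn,m).round(1))
goalrod(m+nn*.030-y*.168,y)
E
python3 look2.py 19
```

```text
19.2 [0.52251352 0.07090282 0.12373527] [ 0.73040166 -0.68590122 -1.58977482] [-0.28  0.73  0.09  1.96 -0.13  0.46 -0.22] 0.17488269068385148
rod tip,collar,O [[0.544, 0.2389, 0.1501], [0.5313, 0.1397, 0.1503], [0.5227, 0.0722, 0.1504]] dir [ 0.1271  0.9919 -0.0017] want [0.1263 0.992  0.    ]
tip rel mark: off 0.09054913718434963 along -0.0010664452429109618 z 0.00014158476103320883
S rod [[259.0, 183.5], [283.2, 195.8], [300.8, 204.6]] mark [[278.8 171.6]]
T rod [[229.5, 198.9], [265.9, 204.2], [290.6, 207.9]] mark [[234.6 167.1]]
w rod [[275.4, -262.3], [275.3, 108.2], [275.3, 280.3]] mark [[ 598.5 -267.6]]
t 19.2 tcp goal [0.5829 0.0643 0.1233] shift units [ 1.51 -0.16 -0.01] rotvec [ 0.002 -0.     0.001]
```

View pics/s19.png

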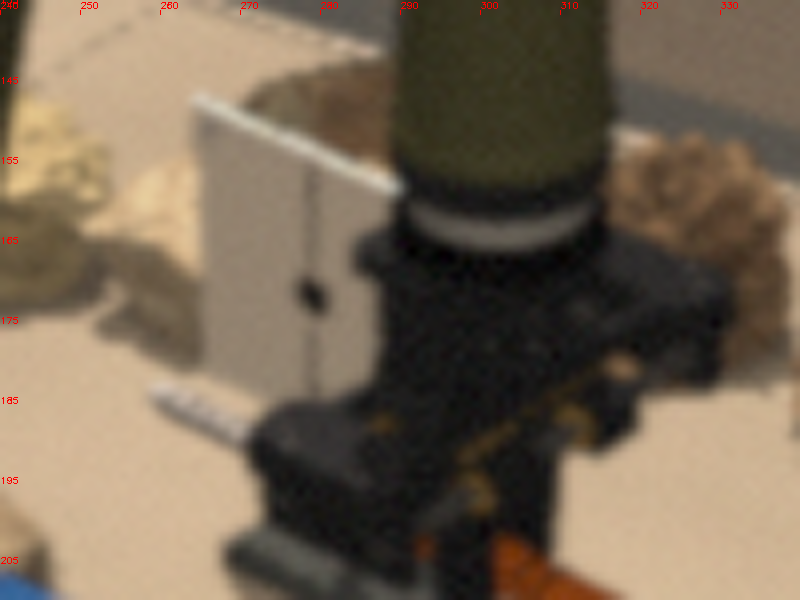

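View pics/t19.png

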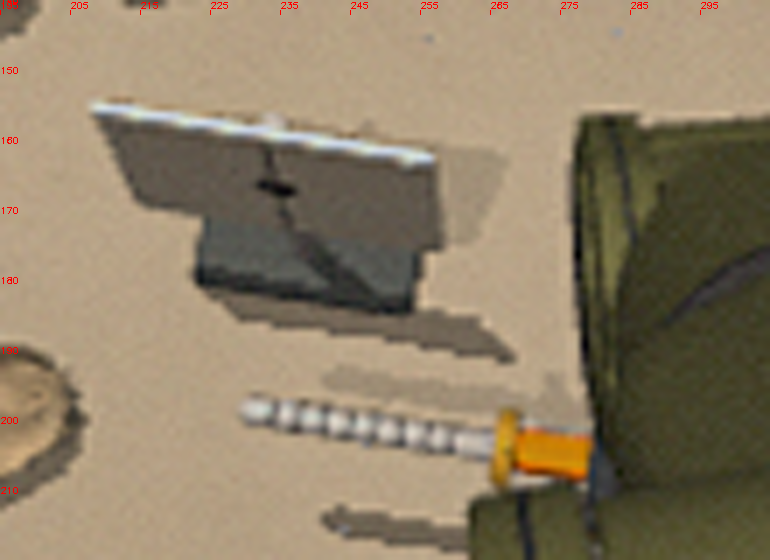

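View pics/w19.png

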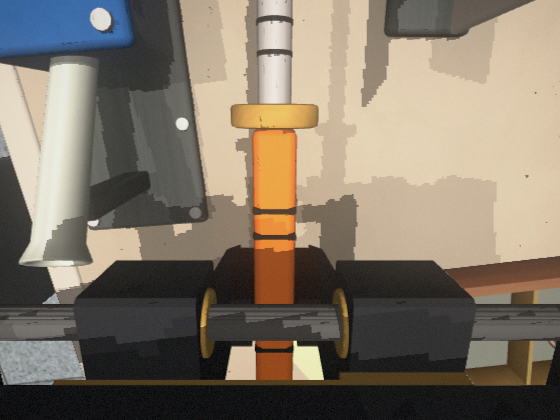

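Call:
play_rows([
  [[0.002,0,0.001],[0.3,-0.03,0],255],
  [[0,0,0],[0.4,-0.04,0],255],
  [[0,0,0],[0.4,-0.04,-0.01],255],
  [[0,0,0],[0.3,-0.04,0],255],
  [[0,0,0],[0.11,-0.01,0],255],
])

```text
clock: 19.7
tool_pos: [0.5844, 0.0645, 0.1236]
eef_rot: [0.531, 0.467, -0.53, 0.468]
contact_force: [0.1, -0.9, -0.7]
opening: 0.177
```

Call:
play_rows([
  [[0,0,0],[0,0,0],255],
  [[0,0,0],[0,0,0],255],
  [[0,0,0],[0,0,0],255],
])

```text
clock: 20.0
tool_pos: [0.5825, 0.0654, 0.123]
eef_rot: [0.531, 0.468, -0.53, 0.467]
contact_force: [-0.3, 0.3, -1.5]
opening: 0.175
```

```bash
python3 look2.py 20
python3 - <<'E'
from h import *
T=r.snapshot("top"); cv2.imwrite("pics/tfull20.png",T["color"][:,:,::-1])
E
```

```text
20.15 [0.58297293 0.0653573  0.1229837 ] [-0.14562109 -0.37359428 -0.83924605] [-0.24  0.78  0.09  1.79 -0.12  0.58 -0.2 ] 0.1752227651700774
rod tip,collar,O [[0.6043, 0.2333, 0.15], [0.5917, 0.1341, 0.1498], [0.5832, 0.0666, 0.1497]] dir [0.1256 0.9921 0.0016] want [0.1263 0.992  0.    ]
tip rel mark: off 0.0301097676327908 along 0.0009764784805385813 z -4.0953226215945104e-05
S rod [[272.0, 175.3], [296.2, 187.1], [313.6, 195.5]] mark [[278.8 171.6]]
T rod [[232.4, 177.5], [268.4, 182.8], [292.9, 186.3]] mark [[234.6 167.1]]
w rod [[275.4, -260.4], [275.3, 108.8], [275.2, 280.4]] mark [[ 382.  -256.1]]
t 20.15 tcp goal [0.5829 0.0643 0.1233] shift units [-0.   -0.03  0.01] rotvec [-0.002 -0.001 -0.001]
```

View pics/s20.png

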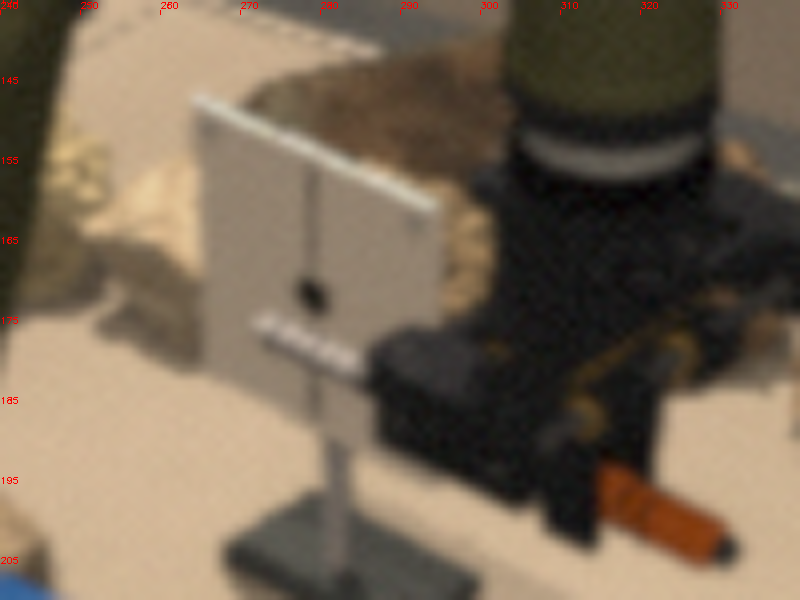

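View pics/t20.png

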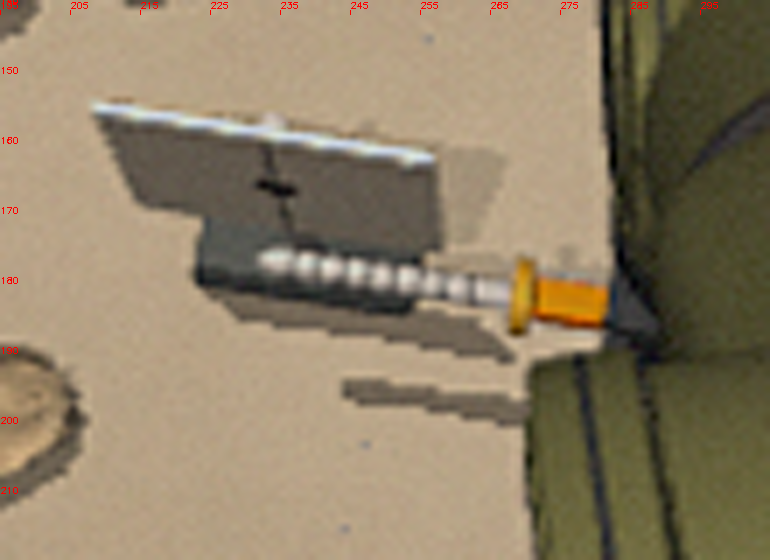

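View pics/tfull20.png

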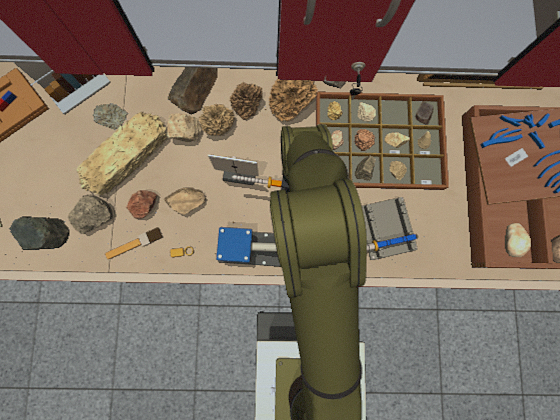

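View pics/w20.png

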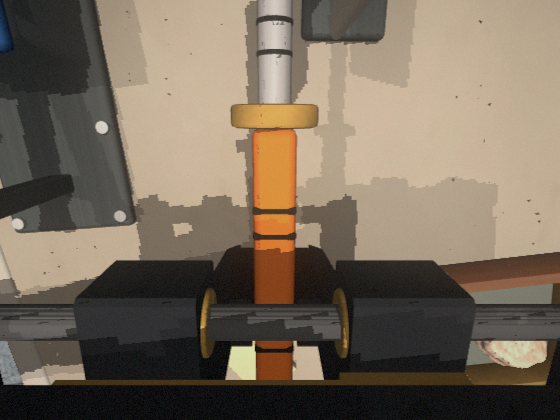

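Call:
play_rows([
  [[-0.001,0,0],[-0.005,-0.05,0],255],
  [[0,0,0],[0,0,0],255],
  [[0,0,0],[0,0,0],255],
  [[0,0,0],[0,0,0],255],
  [[0,0,0],[0,0,0],255],
])

```text
clock: 20.7
tool_pos: [0.5833, 0.0633, 0.1229]
eef_rot: [0.531, 0.468, -0.53, 0.467]
contact_force: [0.6, -0.5, -1.4]
opening: 0.175
```

```bash
python3 look2.py 21; python3 -c "
from h import *
s=r.get_state(); print(s['qd'].round(4)); print(r.finish_job())"
```

```text
20.85 [0.58324841 0.06335658 0.12295642] [ 0.21909623  1.17986304 -1.62925232] [-0.24  0.78  0.09  1.79 -0.12  0.58 -0.2 ] 0.17606658926065824
rod tip,collar,O [[0.6045, 0.2313, 0.1498], [0.592, 0.1321, 0.1497], [0.5834, 0.0646, 0.1497]] dir [1.257e-01 9.921e-01 8.000e-04] want [0.1263 0.992  0.    ]
tip rel mark: off 0.029587423250029648 along -0.0009508680371415758 z -0.00021026843778298998
S rod [[272.6, 175.5], [296.8, 187.3], [314.3, 195.7]] mark [[278.8 171.6]]
T rod [[233.2, 177.4], [269.1, 182.7], [293.6, 186.3]] mark [[234.6 167.1]]
w rod [[274.7, -260.8], [274.8, 108.6], [274.9, 280.4]] mark [[ 380.3 -266.1]]
t 20.85 tcp goal [0.5829 0.0643 0.1233] shift units [-0.01  0.02  0.01] rotvec [-0.001 -0.    -0.001]
[ 0.0017 -0.0017  0.0004 -0.0017  0.0011  0.0001  0.003 ]
the job is handed in; nothing more can be done
None
```

I handed the job in at about 20.9 s with the slim rod held still, level and parallel to the card. Its tip is about 30 mm in front of the black spot.

- **Insertion:** I took the orange-grip rod from the rack and slid it into the tube. The collar stopped flush against the mouth with about 7 N, and the wrist picture showed no gap. I then drew the rod fully out, 30 mm clear of the mouth, before moving to the card.
- **Last check, from the measured tool pose:** the tip is 29.6 mm off the card, within 1 mm of the spot along the card and 0.2 mm in height. The rod is within about 0.1° of level and parallel. Joint speeds are near zero and the grip is firm.
- **Pictures against the pose:** they agreed to about 1 pixel (2–3 mm). The top camera has a steady offset of that size, seen on both the rod and the mark. I shifted the tip 2 mm along the card after the last pictures I looked at, so that final position is confirmed only by the pose reading.
- **What went wrong:** the first two grasp attempts closed on nothing just above the rod. The fingertips sit about 35 mm further back than the reported tool position and `tcp_to_tips` imply. I measured this in the wrist picture and corrected for it. The rod stayed seated in the rack.
- **Other items:** the last full top picture shows the blue rod still in its lane. The other things look unmoved, apart from what the arm hid from view.

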